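Turn the drilled block in the vise to its marked face

ROBOT

A 6-joint arm with a two-finger parallel gripper is mounted at the origin on the work surface. World frame = base frame: x ahead of the robot, y to its left, z up, the work surface at z = 0. Lengths are in mm, angles in rad, forces in N, time in s.
With the tool pointing down it reaches from about 350 to 775 mm from the base axis. Payload 7.3 kg.
Tool frame: the origin (TCP) lies on the mounting face of the last link; the fingertips stand 178 mm ahead of it and the grasp point (between the pads) lies 159 mm ahead of it (bot.tcp_to_tips is the distance from the TCP to the fingertips, in mm); z points along the fingers, y is the direction in which the jaws open and shut (so a half turn about z gives the same grasp; the last joint's range is limited). The gripper opens to 92 mm and grips with 3 to 60 N. Pads are 19 mm wide; open, the fingers measure 130 mm over their backs; the gripper's body (75 mm by 190 mm) begins 47 mm behind the grasp point.
Start: joints at [-1.331, 0.342, 1.524, -0, 1.275, -0.146], TCP at [197.577, -486.406, 404.741] pointing down, gripper open.
Joint ranges: [-2.53, 2.53], [-0.77, 2.02], [0.04, 2.7], [-1, 4.14], [0.28, 2.66], [-3.11, 3.11]. Speed limits (rad/s): [2.57, 2.57, 3.14, 3.14, 3.14, 3.14].

INTERFACE

Orientations are given as [roll, pitch, yaw] about the fixed x, y, z axes, in that order (R = Rz(yaw) Ry(pitch) Rx(roll)).
In Python, from plant import status, capture, calibration, workorder, look_for, bot gives the robot as it stands. The module is installed in compiled form; this text tells all that it offers.
- The arm moves only by the tool send_rows, never from a script. Its argument "motion" is a list of rows, each an object with "dp": the shift along the tool's x, y, z in mm, a list of three; "rotation": the turn, a rotation vector about the tool's x, y, z in degrees, a list of three. A call has 1 to 20 rows; each row shifts and turns the commanded pose from where the row before left it, along the tool's axes as they then stand; what a row does not reach is not made up. A row lasts 1/8 s, in which the tool goes at most 62.5 mm and 10.7 degrees, less where a joint would pass 70% of its speed; a pose out of reach is approached as far as the arm can. A call is refused whole if a number of a shift passes 62.5 or a number of a turn 10.7, either way. A call with a gripper value outside its range is refused whole. "gripper" is the opening, from 0 (shut) to 1 (fully open), set as the call begins (left out, the last holds). The fingers move at their own pace and stop on an object; the grip force is fixed at half the most. Time passes only in rows, so rows that do not move let the fingers close. It gives the time, the measured TCP pose, the force and the opening at its end, in the units of the state.
- status.get_obs(): the state, without advancing time (a new reading comes with each control period).
- capture(name): name is "side" or "top"; returns (picture, depth): 420x560x3 uint8, blue, green, red; 420x560 float32, mm along the optical axis (not along the pixel's ray), 0 where there is no reading.
- calibration(name): a dict with "intrinsics" (3x3 intrinsics, pixels), "cam_to_world" (4x4, takes a point from camera to world coordinates). Camera axes: x right, y up, looking along -z (the intrinsics and any distortion apply to the point x, -y, -z); pixel columns grow to the right and rows downward; lengths in mm; the calibration is good to about 2 mm. A picture is of the moment at which its call begins. calibration takes no time and is no camera call.
- workorder.close_job(): hands the job in, once; it reports no verdict.
Trained networks look in the newest picture that a camera, given by its name, has taken for a name from the list of things; names that differ only in an ending like _2 or _b are one class to them, and where a whole thing is asked for, a point or a joint stands for the part that bears it (a point fixed in the world has none). Each returns a list of dicts, best first, with "confidence" (0 to 1); they miss things now and then, are a little off and sometimes report something else, mostly with a low value. They report only what shows in the picture. A call takes as long as a camera call. They do not tell look-alikes from the thing itself.
- look_for(thing, camera): "point" ([column, row] as shares, 0 to 1, of the picture: columns of its width, rows of its height, amid what is visible of it).
The state is a dict: "time": time; "joint_positions": joint angles; "dq": joint speeds; "tau": joint torques, N m; "tool_pos": TCP position; "tcp_rot": TCP orientation; "contact_force": force on the tool from outside, world axes, zero at the start; "moment": the same for the moment, N m; "grip_width": finger opening in mm.
Only numpy, scipy, OpenCV 4.12 (cv2) and the standard library are available. Lean on these libraries where they do the work, as an engineer would, in place of code of your own. Each camera call takes 0.05 s, during which the arm holds its last target.

TASK

The block in the small swivel vise is drilled on top and its marked face is next: wind the vise open by its handwheel until the sliding jaw's pointer stands at the long 50 mm line of the scale, then lift the block out and roll it a quarter turn so that the face now against the sliding jaw (the one with the scribed cross) comes on top. Seat it flat on the vise bed midway along the jaws, setting it down rather than dropping it, and wind the vise up until it grips the block firmly. Leave the other things on the bench where they are.

Things in the scene. Friction and masses are not known exactly. Their poses are not given: they have to be found in the camera images.
- vise: Small grey machine vise on a round swivel base 112 mm across, bolted to the bench. Origin on the bench top, under the centre of the round base. z up, +y from the handwheel towards the fixed jaw (the screw lies along y), +x along the jaws. A flange 76 mm wide (x), top 38 mm above the bench, lies beneath the bed. Screw bracket: y -80 to -98 mm, 50 mm wide, top 78 mm above the bench.
- bed_center (a point): Middle of the vise's flat steel bed, on its top, 52 mm above the bench over the vise's origin; axes as the vise's. The bed and both jaws are 50 mm wide (x); the jaws stand 26 mm above the bed. Fixed jaw: gripping face at y = +25 mm, 26 mm thick. Sliding jaw, on the handwheel's side: gripping face at y = 25 mm minus the jaw opening, 28 mm thick.
- fixed_jaw: The vise's fixed jaw (the one away from the handwheel). Origin at the middle of the lower edge of its gripping face, on the bed: 25 mm along the vise's +y, 52 mm above the bench; axes as the vise's.
- sliding_jaw (a joint): Travel of the sliding jaw in m: jaw opening = 40 mm + this value (0.010 is the 50 mm line). The scale lies on the flange's ledge on the vise's +x side, a line every 5 mm, read at the jaw's brass pointer; only the 50 mm line runs right across the ledge. Range -0.003 to 0.022. Driven only by the screw, 6 mm per turn of the handwheel.
- handwheel (a joint): Angle of the handwheel in rad; grows as the vise is wound open (anticlockwise seen from the handle side). Jaw travel = 0.000955 m x angle: 10.5 rad is the 50 mm line, 4.2 rad closes on 44 mm, 1 rad more grips firmly. The handle's angle from the vise's +x towards +z is 0.5 rad + this value. Turns against 0.1 to 0.2 N m (3 to 6 N at the handle), stays where left and holds the grip.
- wheel_center (a point): Point on the handwheel's axis at its outer face: 122 mm along the vise's -y, 65 mm above the bench; axes as the vise's. The wheel is a disc 88 mm across and 12 mm thick; it does not shift along its axis.
- handle_grip (a point): Point on the axis of the wheel's black crank handle, 47 mm out from the wheel's face. The handle is a level cylinder, diameter 20, length 63 mm, parallel to the vise's y, pointing away from the vise. It spins freely on its pin, so it can be held at a fixed orientation while the wheel turns. This point runs round a circle of 34 mm radius (31 to 99 mm above the bench). Its axes spin: ignore them.
- block_center (a point): Centre of the aluminium block, 62 (x) by 40 (y) by 44 mm (z), 0.2 to 0.4 kg. At the start it lies loose in the vise, x along the jaws (towards the vise's -x), 6 mm out beyond them at each end, centre 74 mm above the bench. +z face: two drilled holes. +y face, at the sliding jaw: the scribed cross, to come on top (y up; then 40 high, 44 between the jaws, centre 72 mm above the bench).
- caliper: Steel slide caliper 220 mm long lying flat near the vise, 7 mm high; leave it alone. Origin at the middle of its underside.
- square: Engineer's square lying flat, 100 mm stock and 150 mm blade, 18 mm high; leave it alone. Origin under the middle of its stock.
- chip_brush: Brush lying on the bench; leave it alone. Origin at the middle of its underside.
- offcut: Flat aluminium offcut 62 by 40 by 22 mm lying on the bench, not the work; leave it alone. Origin at the middle of its underside.
- cutting_oil: White plastic bottle 54 mm across, 150 mm high; leave it alone. Origin at the middle of its underside.
- hammer: Hammer lying on the bench; leave it alone. Origin at its underside.
- wrench: Wrench lying on the bench; leave it alone. Origin at its underside.
Mind the look-alikes: they are no part of the job. Leave any orange or pink look-alike of the part that bears block_center alone.

How it is judged (in metres and radians):
On the way, in this order (a step that is already met when the one before it is completed fails the run):
1. the vise is wound open to the 50 mm line (within 1.5 mm), the block still in it (value of joint sliding_jaw between 0.0085 and 0.0115 m and z of block_center in the frame of vise below 0.08 m), for 0.2 s.
2. the block is lifted clear of the jaws (z of block_center in the frame of vise above 0.105 m), for 0.1 s.
3. the block sits flat on the bed between the jaws with the scribed cross on top (z of block_center in the frame of vise between 0.0695 and 0.0745 m and x of block_center in the frame of vise between -0.01 and 0.01 m and y of block_center in the frame of vise between -0.03 and 0.03 m and angle between block_center's own y axis and vertical below 0.06 rad and angle between the x axis of block_center and the x axis of vise, either way round below 0.08 rad), for 0.2 s.
At the end, for the whole second after the job is handed in: The block sits on the vise bed (centre 72 mm up, within 2.5 mm), cross-marked face up, level within 0.06 rad, its length along the jaws within 0.08 rad, its middle within 10 mm of theirs, at rest and gripped between the jaws with more than 15 N (opening under 45.5 mm) (all of step 3 and contact force between fixed_jaw and block above 15 N and linear speed of block below 0.01 m/s and value of joint sliding_jaw below 0.0055 m); the robot touches nothing.
It fails at once if the block is dropped (moves faster than 0.5 m/s with no finger on it) (contact force between the fingers and block below 0.01 N and linear speed of block above 0.5 m/s).
It fails at once if another thing on the bench is pushed more than 30 mm (distance of any of caliper, square, chip_brush, offcut, cutting_oil, hammer, wrench from where it was at the start of the episode above 0.03 m).
It also fails if it takes over 72 s, if anything falls off the work surface, if the arm or the gripper's body presses on something with over 40 N, if the wrist force passes 120 N, or if a joint passes its speed limit or range.

## Working session

There is one attempt and no reset: what is moved stays moved. The work goes in short steps, Python scripts to look and compute and a tool call to move; the robot and the scene stay as the last step left them, time stands still between calls to the robot, and variables do not carry over. Pictures are saved under pics/ and viewed, and the job is handed in when it is done.

Besides the shell and the picture viewer there is one more tool, called after ">>>" as name(argument=value, ...) on one line, values as JSON. send_rows: Moves the arm, as the interface text tells. Its arguments: {"type":"object","properties":{"motion":{"type":"array","items":{"type":"object","properties":{"dp":{"type":"array","items":{"type":"number"}},"rotation":{"type":"array","items":{"type":"number"}}}}},"gripper":{"type":"number"}},"required":["motion"]}

```bash
mkdir -p pics
cat > h.py <<'E'
import numpy as np, cv2
from plant import status, capture, calibration, workorder, look_for, bot
from scipy.spatial.transform import Rotation as R
def px2w(name,c,r,d):
    cal=calibration(name);K=np.array(cal['intrinsics']);T=np.array(cal['cam_to_world'])
    x=(c-K[0,2])/K[0,0]*d;y=(r-K[1,2])/K[1,1]*d
    return (T@np.array([x,-y,-d,1]))[:3]
def cloud(name,dep):
    cal=calibration(name);K=np.array(cal['intrinsics']);T=np.array(cal['cam_to_world'])
    rr,cc=np.mgrid[0:dep.shape[0],0:dep.shape[1]]
    x=(cc-K[0,2])/K[0,0]*dep;y=(rr-K[1,2])/K[1,1]*dep
    P=np.stack([x,-y,-dep,np.ones_like(dep)],-1)@T.T
    P=P[...,:3];P[dep==0]=np.nan
    return P
def w2px(name,p):
    cal=calibration(name);K=np.array(cal['intrinsics']);T=np.array(cal['cam_to_world'])
    q=np.linalg.inv(T)@np.append(p,1);return K[0,0]*q[0]/-q[2]+K[0,2],K[1,1]*(-q[1])/-q[2]+K[1,2]
E
python3 - <<'E'
from h import *
np.set_printoptions(precision=2,suppress=True)
for n in ['side','top']:
    im,d=capture(n);cv2.imwrite(f'pics/{n}0.png',im);np.save(f'pics/{n}0.npy',d)
    c=calibration(n);print(n,c)
    P=cloud(n,d)
    for t in ['vise','block_center','handwheel','handle_grip','sliding_jaw','fixed_jaw','caliper','offcut','cutting_oil','square','hammer','wrench','chip_brush']:
        for o in look_for(t,n)[:2]:
            px=np.array(o['point'])*[560,420];i=px.astype(int);print(t,px,round(o['confidence'],2),P[min(i[1],419),min(i[0],559)])
print(status.get_obs())
E
```

```text
side {'intrinsics': array([[400.74,   0.  , 279.44],
       [  0.  , 400.74, 212.71],
       [  0.  ,   0.  ,   1.  ]]), 'cam_to_world': array([[ -0.91,   0.26,  -0.32, 297.58],
       [ -0.41,  -0.55,   0.73, 678.64],
       [  0.01,   0.8 ,   0.61, 630.47],
       [  0.  ,   0.  ,   0.  ,   1.  ]])}
vise [281.29 263.51] 0.85 [538.38 121.77  34.67]
vise [264.49 248.39] 0.6 [560.65 155.94  96.88]
block_center [136.42 321.38] 0.81 [709.09 371.28  42.44]
block_center [265.61 247.8 ] 0.59 [559.77 153.25  97.65]
handwheel [291.82 212.02] 0.6 [559.43  22.91  94.74]
handwheel [277.59 258.89] 0.18 [544.16 129.75  53.74]
handle_grip [295.01 203.49] 0.68 [559.2    1.38 105.26]
sliding_jaw [212.8  256.12] 0.24 [700.37 138.96   4.57]
fixed_jaw [253.62 265.4 ] 0.76 [571.37 183.85  70.76]
fixed_jaw [264.88 247.38] 0.15 [562.55 152.09  95.63]
caliper [212.58 254.18] 0.58 [702.55 135.12   6.57]
offcut [241.42 203.2 ] 0.88 [726.33 -45.58  22.74]
cutting_oil [330.68 145.78] 0.79 [ 593.1  -351.75   74.34]
square [236.38 348.6 ] 0.74 [533.57 326.09   9.43]
hammer [274.4  395.01] 0.65 [433.42 382.05  22
[... 1039 characters left out ...]
77.2 ] 0.4 [698.13 132.86  14.31]
cutting_oil [437.98 208.61] 0.69 [ 591.09 -358.87  105.06]
square [182.39 237.89] 0.92 [527.38 330.96   7.91]
hammer [161.  270.1] 0.96 [434.06 380.61  28.19]
wrench [413.73 265.4 ] 0.57 [ 448.84 -312.67    5.7 ]
chip_brush [244.61 218.32] 0.17 [567.65 147.91  92.61]
{'time': 1.4, 'joint_positions': array([-1.33,  0.34,  1.52, -0.  ,  1.28, -0.15]), 'dq': array([-0.,  0.,  0.,  0., -0., -0.]), 'tau': array([  0.  , -43.11, -24.45,   0.07,   0.05,   0.  ]), 'tool_pos': array([ 197.58, -486.41,  404.74]), 'tcp_rot': array([3.14, 0.  , 0.39]), 'contact_force': array([ 0.32, -0.02,  1.13]), 'moment': array([-0.01,  0.02,  0.02]), 'grip_width': 91.91952845778987}
```

View pictures.

Run:
```python
from h import *
a=cv2.imread('pics/top0.png');b=cv2.imread('pics/side0.png')
cv2.imwrite('pics/top0c.png',cv2.resize(a[150:290,190:340],None,fx=4.5,fy=4,interpolation=cv2.INTER_CUBIC)[:600])
cv2.imwrite('pics/side0c.png',cv2.resize(b[180:320,200:360],None,fx=4.2,fy=4.2,interpolation=cv2.INTER_CUBIC))
```

```text
(no output)
```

View pics/top0.png

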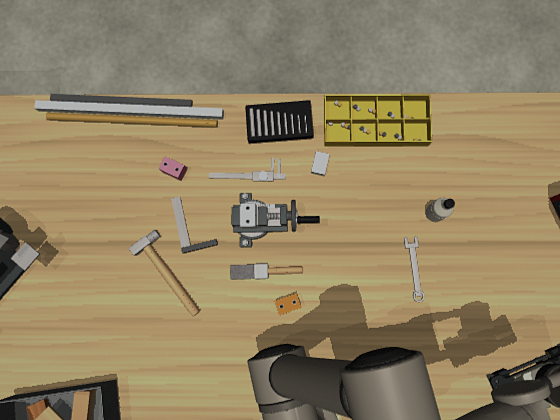

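View pics/side0.png

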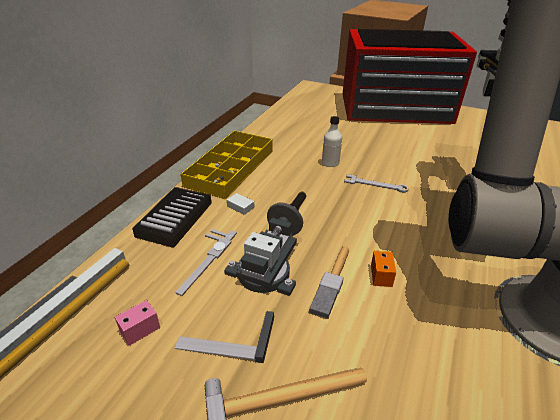

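```bash
echo
```

```text
(no output)
```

View pics/side0c.png

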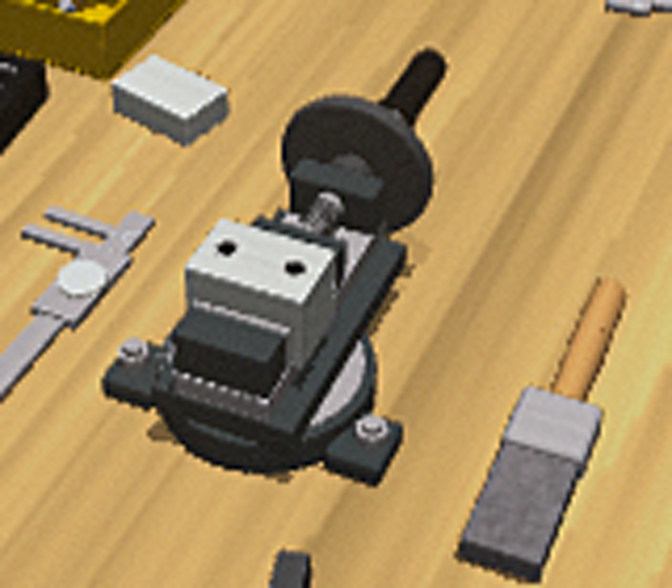

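View pics/top0c.png

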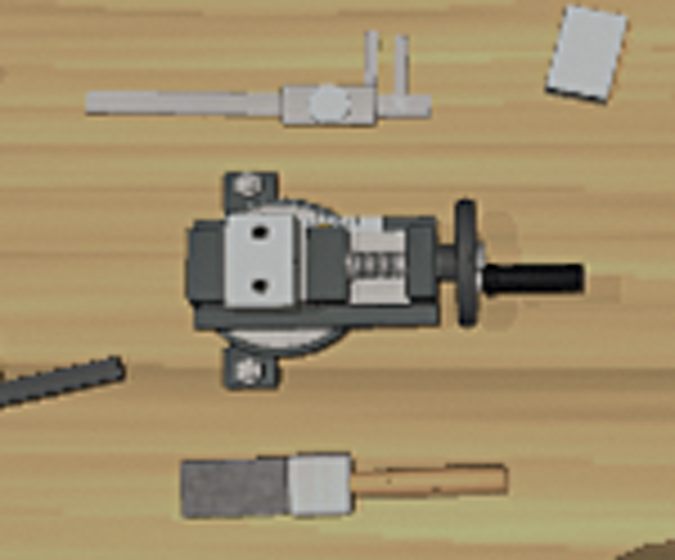

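Run:
```python
from h import *
np.set_printoptions(precision=2,suppress=True)
for n in ['top','side']:
    d=np.load(f'pics/{n}0.npy');im=cv2.imread(f'pics/{n}0.png');P=cloud(n,d)
    ok=np.isfinite(P[...,0])&(P[...,0]>500)&(P[...,0]<640)&(P[...,1]>-70)&(P[...,1]<210)
    print(n)
    def rep(name,m):
        q=P[m];
        if len(q)<5: print(name,len(q));return
        print(name,len(q),'mean',q.mean(0),'min',np.percentile(q,2,axis=0),'max',np.percentile(q,98,axis=0))
        c,s,a=cv2.minAreaRect(q[:,:2].astype(np.float32)); print('   rect',c,s,a)
    z=P[...,2];y=P[...,1]
    rep('bench',ok&(abs(z)<12)) ; print(np.median(z[(abs(z)<15)&(P[...,0]<640)&(P[...,0]>400)]))
    rep('blocktop',ok&(z>91)&(z<103)&(y>80))
    rep('jawtop fixed',ok&(z>72)&(z<85)&(y>165))
    rep('jaw78 slide',ok&(z>72)&(z<85)&(y>80)&(y<130))
    rep('flange38',ok&(z>33)&(z<43)&(y>20))
    rep('bracket',ok&(z>72)&(z<85)&(y>30)&(y<75))
    rep('wheel',ok&(z>25)&(y>8)&(y<35))
    rep('handle',ok&(z>25)&(y<5))
    rep('base ',ok&(z>8)&(z<30)&(y>20))
```

```text
top
bench 2554 mean [561.51  43.88   0.03] min [502.47 -66.13  -6.4 ] max [638.87 207.19   7.3 ]
   rect (570.005615234375, 70.39556121826172) (139.96458435058594, 279.1166687011719) 0.0023759091272950172
-0.17627311050114258
blocktop 346 mean [575.32 138.68  96.1 ] min [545.91 118.4   91.49] max [604.75 158.5  101.37]
   rect (575.2484130859375, 138.45697021484375) (60.279117584228516, 40.66738510131836) 0.49893656373023987
jawtop fixed 125 mean [575.53 173.88  77.63] min [551.12 165.23  72.55] max [600.27 182.38  83.75]
   rect (575.89697265625, 173.74441528320312) (50.363040924072266, 17.29663848876953) 1.1292872428894043
jaw78 slide 193 mean [576.21 101.99  77.5 ] min [550.49  84.83  72.42] max [599.8  118.02  83.59]
   rect (570.656005859375, 100.69744873046875) (40.18651580810547, 61.911598205566406) 76.13661193847656
flange38 323 mean [564.03  99.01  38.03] min [539.69  36.42  33.73] max [615.54 181.15  42.4 ]
   rect (577.0615844726562, 110.26549530029297) (76.84171295166016, 149.6551971435547) 1.2037701606750488
bracket 170 mean [577.37  47.27  76.85] min [553.71  31.68  72.
[... 1850 characters left out ...]
]
   rect (574.9989624023438, 46.1800651550293) (44.737953186035156, 42.2327880859375) 43.770931243896484
wheel 631 mean [570.85  22.23  80.99] min [535.68  13.47  39.58] max [615.67  29.68 107.71]
   rect (576.156494140625, 21.541236877441406) (26.65778160095215, 85.93898010253906) 89.9247055053711
handle 126 mean [558.67 -22.98 101.79] min [551.43 -49.6   94.08] max [569.59   2.58 106.06]
   rect (560.6564331054688, -23.099851608276367) (19.1636905670166, 55.850711822509766) 2.2103443145751953
base  790 mean [553.16 157.03  19.11] min [502.24  78.18   9.08] max [637.21 188.61  29.27]
   rect (551.2896118164062, 128.08294677734375) (171.80950927734375, 128.53121948242188) 55.533992767333984
```

>>> send_rows(motion=[{"rotation": [0,0,-8.6],"dp": [0,0,0]},{"rotation": [0,0,-8.6],"dp": [0,0,0]},{"rotation": [0,0,-8.6],"dp": [0,0,0]},{"rotation": [0,0,-8.6],"dp": [0,0,0]},{"rotation": [0,0,-8.6],"dp": [0,0,0]},{"rotation": [0,0,-8.6],"dp": [0,0,0]},{"rotation": [0,0,-8.6],"dp": [0,0,0]},{"rotation": [0,0,-8.6],"dp": [0,0,0]}])

```text
time: 2.4
tool_pos: [197.6, -486.4, 404.7]
tcp_rot: [3.142, 0.0, 1.592]
contact_force: [0.2, -0.1, -0.5]
grip_width: 91.9
```

>>> send_rows(motion=[{"dp": [20,16,2]},{"dp": [38,32,6]},{"dp": [38,32,6]},{"dp": [38,32,6]},{"dp": [38,32,6]},{"dp": [38,32,6]},{"dp": [38,32,6]},{"dp": [38,32,6]},{"dp": [38,32,6]},{"dp": [38,32,6]},{"dp": [38,32,6]},{"dp": [38,32,6]},{"dp": [4.3,5.3,2]},{"dp": [0,0,0]}])

```text
schema error: expected keys dp, rotation
```

Run:
```python
from h import *
np.set_printoptions(precision=4,suppress=True)
o=status.get_obs();print(o['joint_positions'],o['tool_pos'],o['tcp_rot'],o['time'])
im,d=capture('side');cv2.imwrite('pics/s1.png',cv2.resize(im[100:310,200:400],None,fx=3.5,fy=2.8));np.save('pics/s1.npy',d)
```

```text
[-1.331   0.342   1.5241  0.      1.2754 -1.3517] [ 197.5844 -486.394   404.7262] [3.1416 0.     1.5915] 2.4
```

View pics/s1.png

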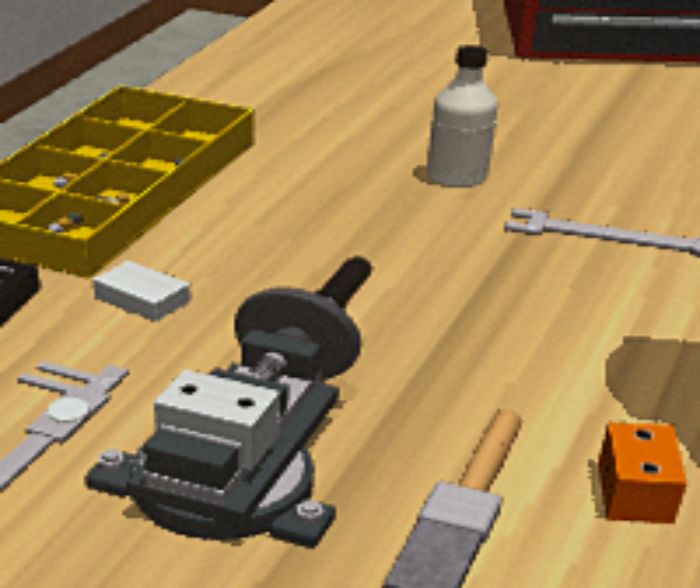

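The move was refused (both keys are required), so the picture is unchanged: silver block in the vise, handle up-left of centre. Resending with both keys.

>>> send_rows(motion=[{"dp": [20,16,2],"rotation": [0,0,0]},{"dp": [38,32,6],"rotation": [0,0,0]},{"dp": [38,32,6],"rotation": [0,0,0]},{"dp": [38,32,6],"rotation": [0,0,0]},{"dp": [38,32,6],"rotation": [0,0,0]},{"dp": [38,32,6],"rotation": [0,0,0]},{"dp": [38,32,6],"rotation": [0,0,0]},{"dp": [38,32,6],"rotation": [0,0,0]},{"dp": [38,32,6],"rotation": [0,0,0]},{"dp": [38,32,6],"rotation": [0,0,0]},{"dp": [38,32,6],"rotation": [0,0,0]},{"dp": [38,32,6],"rotation": [0,0,0]},{"dp": [4.3,5.3,2],"rotation": [0,0,0]},{"dp": [0,0,0],"rotation": [0,0,0]}])

```text
time: 4.2
tool_pos: [563.8, -38.2, 334.3]
tcp_rot: [-3.141, 0.0, 1.586]
contact_force: [0.1, 0.0, 0.6]
grip_width: 91.7
```

Run:
```python
from h import *
np.set_printoptions(precision=4,suppress=True)
o=status.get_obs();print(o['joint_positions'],o['tool_pos'],o['tcp_rot'],o['time'])
im,d=capture('side');cv2.imwrite('pics/s1b.png',cv2.resize(im[100:310,200:400],None,fx=3.5,fy=2.8));np.save('pics/s1.npy',d)
```

```text
[-0.2032  0.4779  1.5151 -0.0005  1.1494 -0.2185] [563.7792 -38.2284 334.3358] [-3.1407  0.0003  1.5863] 4.2
```

View pics/s1b.png

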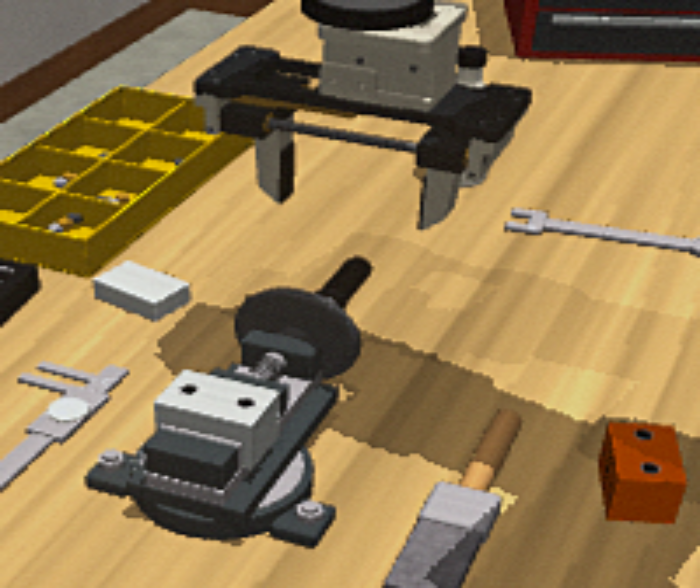

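>>> send_rows(motion=[{"dp": [0,0,20],"rotation": [0,0,0]},{"dp": [0,0,25],"rotation": [0,0,0]},{"dp": [0,0,25],"rotation": [0,0,0]},{"dp": [0,0,10],"rotation": [0,0,0]},{"dp": [0,0,0],"rotation": [0,0,0]}])

```text
time: 4.88
tool_pos: [563.6, -39.1, 254.8]
tcp_rot: [-3.141, 0.0, 1.585]
contact_force: [-0.3, 1.0, -0.1]
grip_width: 91.4
```

Run:
```python
from h import *
np.set_printoptions(precision=4,suppress=True)
o=status.get_obs();print(o['joint_positions'],o['tool_pos'],o['tcp_rot'],o['time'],o['contact_force'])
for n in ['side','top']:
    im,d=capture(n);cv2.imwrite(f'pics/{n}2.png',im)
im=cv2.imread('pics/side2.png');cv2.imwrite('pics/s2.png',cv2.resize(im[100:310,200:400],None,fx=3.5,fy=2.8))
```

```text
[-0.2048  0.5714  1.6033 -0.0002  0.9675 -0.2191] [563.5779 -39.0632 254.7652] [-3.141   0.0001  1.5852] 4.875 [-0.343   0.9696 -0.0602]
```

View pics/s2.png

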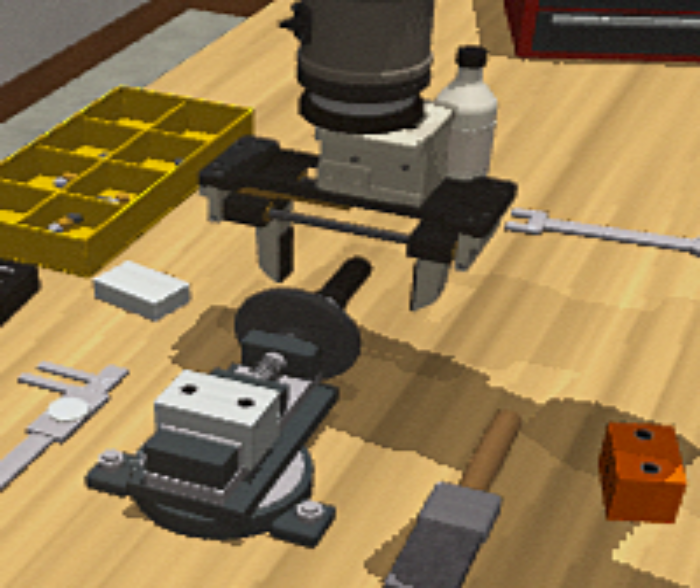

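>>> send_rows(gripper=0, motion=[{"dp": [2.5,-2,0],"rotation": [0,0,0]},{"dp": [0,0,0],"rotation": [0,0,0]},{"dp": [0,0,0],"rotation": [0,0,0]},{"dp": [0,0,0],"rotation": [0,0,0]},{"dp": [0,0,0],"rotation": [0,0,0]},{"dp": [0,0,0],"rotation": [0,0,0]}])

```text
time: 5.72
tool_pos: [561.8, -35.8, 254.7]
tcp_rot: [-3.142, 0.0, 1.587]
contact_force: [0.1, 1.3, -0.4]
grip_width: 36.8
```

Run:
```python
from h import *
np.set_printoptions(precision=4,suppress=True)
o=status.get_obs();print(o['joint_positions'],o['tool_pos'],o['tcp_rot'],o['time'],o['contact_force'],o['grip_width'])
import math
# rows: vise-plane circle, 16 deg steps; start angle from tcp
x0=577.3-561.6
a=math.atan2(30.2,-15.7);print(a)
```

```text
[-0.1998  0.5685  1.6094 -0.0001  0.9638 -0.2155] [561.8246 -35.8153 254.6676] [-3.1415  0.0001  1.5866] 5.725 [ 0.097   1.2825 -0.3707] 36.78227323208036
2.050211354373315
```

>>> send_rows(gripper=0, motion=[{"dp": [0,0,0],"rotation": [0,0,0]},{"dp": [0,0,0],"rotation": [0,0,0]},{"dp": [0,0,0],"rotation": [0,0,0]},{"dp": [0,0,0],"rotation": [0,0,0]}])

```text
time: 6.22
tool_pos: [561.7, -35.8, 254.7]
tcp_rot: [-3.141, 0.0, 1.587]
contact_force: [0.0, -0.3, 0.7]
grip_width: 19.2
```

Run:
```python
from h import *
import math
np.set_printoptions(precision=4,suppress=True)
o=status.get_obs();print(o['tool_pos'],o['tcp_rot'],o['time'],o['contact_force'],o['grip_width'])
a=math.radians(117);st=math.radians(16)
for i in range(34):
    b=a+st;print(i,[0,round(34*(math.cos(b)-math.cos(a)),1),round(-34*(math.sin(b)-math.sin(a)),1)]);a=b
```

```text
[561.7331 -35.8181 254.6626] [-3.1413  0.0001  1.5866] 6.225 [ 0.0114 -0.3413  0.668 ] 19.208081564813586
0 [0, -7.8, 5.4]
1 [0, -6.0, 7.4]
2 [0, -3.7, 8.7]
3 [0, -1.2, 9.4]
4 [0, 1.5, 9.3]
5 [0, 4.0, 8.6]
6 [0, 6.2, 7.1]
7 [0, 7.9, 5.2]
8 [0, 9.1, 2.8]
9 [0, 9.5, 0.2]
10 [0, 9.1, -2.4]
11 [0, 8.1, -4.9]
12 [0, 6.5, -6.9]
13 [0, 4.3, -8.4]
14 [0, 1.8, -9.3]
15 [0, -0.8, -9.4]
16 [0, -3.4, -8.8]
17 [0, -5.7, -7.6]
18 [0, -7.6, -5.7]
19 [0, -8.8, -3.4]
20 [0, -9.4, -0.8]
21 [0, -9.3, 1.8]
22 [0, -8.4, 4.3]
23 [0, -6.9, 6.5]
24 [0, -4.9, 8.1]
25 [0, -2.4, 9.1]
26 [0, 0.2, 9.5]
27 [0, 2.8, 9.1]
28 [0, 5.2, 7.9]
29 [0, 7.1, 6.2]
30 [0, 8.6, 4.0]
31 [0, 9.3, 1.5]
32 [0, 9.4, -1.2]
33 [0, 8.7, -3.7]
```

>>> send_rows(motion=[{"dp": [0,-7.8,5.4],"rotation": [0,0,0]},{"dp": [0,-6.0,7.4],"rotation": [0,0,0]},{"dp": [0,-3.7,8.7],"rotation": [0,0,0]},{"dp": [0,-1.2,9.4],"rotation": [0,0,0]},{"dp": [0,1.5,9.3],"rotation": [0,0,0]}])

```text
time: 6.85
tool_pos: [545.1, -36.1, 214.3]
tcp_rot: [3.14, 0.0, 1.586]
contact_force: [4.5, 2.5, 5.3]
grip_width: 18.9
```

>>> send_rows(motion=[{"dp": [0,4.0,8.6],"rotation": [0,0,0]},{"dp": [0,6.2,7.1],"rotation": [0,0,0]},{"dp": [0,7.9,5.2],"rotation": [0,0,0]},{"dp": [0,9.1,2.8],"rotation": [0,0,0]},{"dp": [0,9.5,0.2],"rotation": [0,0,0]},{"dp": [0,9.1,-2.4],"rotation": [0,0,0]},{"dp": [0,8.1,-4.9],"rotation": [0,0,0]},{"dp": [0,6.5,-6.9],"rotation": [0,0,0]}])

```text
time: 7.85
tool_pos: [604.3, -35.1, 202.6]
tcp_rot: [-3.136, -0.001, 1.587]
contact_force: [-1.0, -1.2, -6.1]
grip_width: 19.1
```

>>> send_rows(motion=[{"dp": [0,4.3,-8.4],"rotation": [0,0,0]},{"dp": [0,1.8,-9.3],"rotation": [0,0,0]},{"dp": [0,-0.8,-9.4],"rotation": [0,0,0]},{"dp": [0,-3.4,-8.8],"rotation": [0,0,0]},{"dp": [0,-5.7,-7.6],"rotation": [0,0,0]},{"dp": [0,-7.6,-5.7],"rotation": [0,0,0]},{"dp": [0,-8.8,-3.4],"rotation": [0,0,0]},{"dp": [0,-9.4,-0.8],"rotation": [0,0,0]},{"dp": [0,-9.3,1.8],"rotation": [0,0,0]},{"dp": [0,-8.4,4.3],"rotation": [0,0,0]}])

```text
time: 9.1
tool_pos: [557.6, -35.9, 252.8]
tcp_rot: [3.139, 0.0, 1.586]
contact_force: [8.6, 3.0, -4.6]
grip_width: 19.0
```

>>> send_rows(motion=[{"dp": [0,-6.9,6.5],"rotation": [0,0,0]},{"dp": [0,-4.9,8.1],"rotation": [0,0,0]},{"dp": [0,-2.4,9.1],"rotation": [0,0,0]},{"dp": [0,0.2,9.5],"rotation": [0,0,0]},{"dp": [0,2.8,9.1],"rotation": [0,0,0]},{"dp": [0,5.2,7.9],"rotation": [0,0,0]},{"dp": [0,7.1,6.2],"rotation": [0,0,0]},{"dp": [0,8.6,4.0],"rotation": [0,0,0]},{"dp": [0,9.3,1.5],"rotation": [0,0,0]},{"dp": [0,0,0],"rotation": [0,0,0]},{"dp": [0,0,0],"rotation": [0,0,0]}])

```text
time: 10.48
tool_pos: [576.7, -35.5, 190.6]
tcp_rot: [3.141, 0.0, 1.587]
contact_force: [0.6, 2.0, 6.3]
grip_width: 19.3
```

Run:
```python
from h import *
np.set_printoptions(precision=4,suppress=True)
o=status.get_obs();print(o['joint_positions'],o['tool_pos'],o['tcp_rot'],o['time'],o['contact_force'])
for n in ['side','top']:
    im,d=capture(n);cv2.imwrite(f'pics/{n}3.png',im);np.save(f'pics/{n}3.npy',d)
a=cv2.imread('pics/side3.png')[200:310,220:340];b=cv2.imread('pics/top3.png')[180:260,215:335]
cv2.imwrite('pics/s3.png',np.vstack([cv2.resize(a,(440,320)),cv2.resize(b,(440,280),interpolation=cv2.INTER_CUBIC)]))
P=cloud('top',np.load('pics/top3.npy'));x,y,z=P[...,0],P[...,1],P[...,2]
for lo,hi,n in((91,103,'blk'),(72,85,'jaws')):
    m=(z>lo)&(z<hi)&(x>556)&(x<594)&(y>70)&(y<200)
    if n=='blk':q=P[m];print(q.mean(0),np.percentile(q,[2,98],axis=0))
    else:
        for k,(l,h) in {'fixed':(150,200),'slide':(70,125)}.items():
            q=P[m&(y>l)&(y<h)];print(k,np.percentile(q[:,1],[1,3,50,97,99]))
```

```text
[-0.1941  0.6803  1.6121 -0.0001  0.8487 -0.2099] [576.7206 -35.5369 190.6342] [3.1412 0.0002 1.5867] 10.475 [0.61   2.0231 6.3351]
[574.3144 138.3131  96.1667] [[556.318  118.4174  91.5163]
 [593.536  158.3389 100.061 ]]
fixed [162.765  162.8756 171.6039 182.0507 182.2178]
slide [ 73.4238  76.3512  93.4307 107.0359 109.7269]
```

View pics/s3.png

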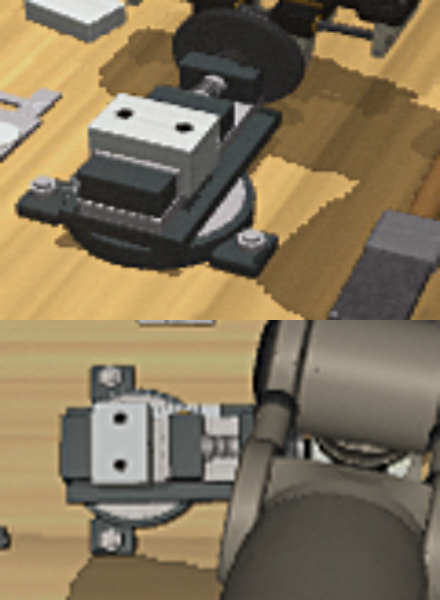

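>>> send_rows(gripper=1, motion=[{"dp": [0,0,0],"rotation": [0,0,0]},{"dp": [0,0,0],"rotation": [0,0,0]},{"dp": [0,0,0],"rotation": [0,0,0]},{"dp": [0,0,-10],"rotation": [0,0,0]},{"dp": [0,0,-25],"rotation": [0,0,0]},{"dp": [0,0,-25],"rotation": [0,0,0]},{"dp": [0,0,-25],"rotation": [0,0,0]},{"dp": [0,0,-20],"rotation": [0,0,0]},{"dp": [0,0,0],"rotation": [0,5,0]},{"dp": [0,0,0],"rotation": [0,5,0]},{"dp": [0,0,0],"rotation": [0,0,0]}])

```text
time: 11.95
tool_pos: [576.6, -36.1, 295.7]
tcp_rot: [3.141, -0.174, 1.586]
contact_force: [0.1, -1.2, -0.3]
grip_width: 92.0
```

Run:
```python
from h import *
np.set_printoptions(precision=4,suppress=True)
o=status.get_obs();print(o['joint_positions'],o['tool_pos'],o['tcp_rot'],o['time'],o['contact_force'],o['grip_width'])
```

```text
[-0.2362  0.5471  1.5197  0.1868  1.125  -0.3361] [576.6381 -36.0772 295.678 ] [ 3.1413 -0.1738  1.5858] 11.95 [ 0.1055 -1.1797 -0.3129] 91.97618801192722
```

```bash
cat > kin.py <<'E'
import numpy as np
from scipy.spatial.transform import Rotation as R
from scipy.optimize import least_squares
D=[([-1.331,0.342,1.5241,0,1.2754,-1.3517],[197.5844,-486.394,404.7262],[3.1416,0,1.5915]),
([-0.2032,0.4779,1.5151,-0.0005,1.1494,-0.2185],[563.7792,-38.2284,334.3358],[-3.1407,0.0003,1.5863]),
([-0.2048,0.5714,1.6033,-0.0002,0.9675,-0.2191],[563.5779,-39.0632,254.7652],[-3.141,0.0001,1.5852]),
([-0.1941,0.6803,1.6121,-0.0001,0.8487,-0.2099],[576.7206,-35.5369,190.6342],[3.1412,0.0002,1.5867]),
([-0.2362,0.5471,1.5197,0.1868,1.125,-0.3361],[576.6381,-36.0772,295.678],[3.1413,-0.1738,1.5858])]
def ro(ax,a):return R.from_rotvec(np.array(ax)*a)
Y=[0,1,0];Z=[0,0,1]
def fk(q,p):
    z0,L2,L3,d6,e,e4,off,a5=p[:8]
    r=ro(Z,q[0]);x=r.apply([0,e,z0]);r=r*ro(Y,q[1]);x=x+r.apply([0,0,L2]);r=r*ro(Y,q[2]);x=x+r.apply([0,0,L3]);r=r*ro(Z,q[3]);x=x+r.apply([0,e4,0]);r=r*ro(Y,q[4]);x=x+r.apply([a5,0,d6]);r=r*ro(Z,q[5]+off)
    return x,r
def res(p,D=D):
    o=[]
    for q,t,e in D:
        x,r=fk(q,p);o+=list(x-t);o+=list(300*(r.inv()*R.from_euler('xyz',e)).as_rotvec())
    return np.array(o)
def fit(D=D):
    s=least_squares(res,[180,450,450,100,76,0,-1.57,0],kwargs={'D':D});return s
def ik(pos,rv,p,q0):
    lo=[-2.53,-.77,.04,-1,.28,-3.11];hi=[2.53,2.02,2.7,4.14,2.66,3.11]
    f=lambda q:np.r_[fk(q,p)[0]-pos,300*(fk(q,p)[1].inv()*rv).as_rotvec()]
    s=least_squares(f,np.clip(q0,np.array(lo)+1e-3,np.array(hi)-1e-3),bounds=(lo,hi));return s.x,np.abs(s.fun).max()
E
python3 - <<'E'
from kin import *
np.set_printoptions(precision=3,suppress=True)
s=fit();print(s.x,np.abs(s.fun).max())
p=s.x
base=R.from_euler('xyz',[np.pi,0,1.587])
q0=D[4][0]
for nm,C in(('pick',[574.5,138.3,74]),('place',[575.2,134.5,72]),('place_up',[575.2,134.5,140])):
    for t in(-60,-50,-45,-40,-30,30,40,45,50,60):
        rv=base*ro(Y,np.radians(t));pos=np.array(C)-163*rv.apply(Z)
        q,e=ik(pos,rv,p,q0);print(nm,t,pos,q,round(e,2))
E
```

```text
[234.032 446.533 380.11  139.763  76.187   0.328   1.571  -6.845] 1.6715400207936
pick -60 [572.213 279.444 155.5  ] [ 0.503  1.04   1.182 -0.872  1.59   0.791] 0.0
pick -50 [572.477 263.149 178.774] [ 0.462  0.946  1.251 -0.769  1.462  0.745] 0.0
pick -45 [572.632 253.543 189.258] [ 0.438  0.902  1.284 -0.714  1.398  0.713] 0.0
pick -40 [572.802 243.061 198.865] [ 0.41   0.86   1.318 -0.657  1.335  0.676] 0.0
pick -30 [573.179 219.789 215.162] [ 0.347  0.783  1.381 -0.529  1.214  0.579] 0.0
pick 30 [575.821  56.811 215.162] [-0.152  0.668  1.609  0.605  1.049 -0.526] 0.0
pick 40 [576.198  33.539 198.865] [-0.226  0.718  1.612  0.756  1.142 -0.685] 0.0
pick 45 [576.368  23.057 189.258] [-0.259  0.75   1.609  0.82   1.196 -0.754] 0.0
pick 50 [576.523  13.451 178.774] [-0.288  0.785  1.604  0.878  1.253 -0.815] 0.0
pick 60 [576.787  -2.844 155.5  ] [-0.338  0.866  1.586  0.976  1.375 -0.917] 0.0
place -60 [572.913 275.644 153.5  ] [ 0.497  1.04   1.189 -0.875  1.582  0.793] 0.0
place -50 [573.177 259.349 176.774] [ 0.457  0.946  1.257 -0.772  1.454  0.746] 0.0
place -45 [573.332 249.74
[... 806 characters left out ...]
.665] 0.0
place_up -45 [573.332 249.743 255.258] [ 0.432  0.817  1.254 -0.707  1.482  0.634] 0.0
place_up -40 [573.502 239.261 264.865] [ 0.405  0.777  1.28  -0.645  1.428  0.598] 0.0
place_up -30 [573.879 215.989 281.162] [ 0.342  0.704  1.331 -0.51   1.323  0.508] 0.0
place_up 30 [576.521  53.011 281.162] [-0.159  0.582  1.554  0.564  1.17  -0.444] 0.0
place_up 40 [576.898  29.739 264.865] [-0.233  0.626  1.568  0.717  1.247 -0.591] 0.0
place_up 45 [577.068  19.257 255.258] [-0.266  0.654  1.572  0.784  1.292 -0.656] 0.0
place_up 50 [577.223   9.651 244.774] [-0.295  0.686  1.574  0.846  1.341 -0.716] 0.0
place_up 60 [577.487  -6.644 221.5  ] [-0.345  0.76   1.571  0.955  1.447 -0.819] 0.0
```

>>> send_rows(motion=[{"dp": [0,0,0],"rotation": [0,9,0]},{"dp": [0,0,0],"rotation": [0,9,0]},{"dp": [0,0,0],"rotation": [0,9,0]},{"dp": [0,0,0],"rotation": [0,8,0]},{"dp": [-16.5,0,18],"rotation": [0,0,0]},{"dp": [-17,0,19],"rotation": [0,0,0]},{"dp": [0,0,0],"rotation": [0,0,0]},{"dp": [0,0,0],"rotation": [0,0,0]}])

```text
time: 12.95
tool_pos: [576.9, -33.0, 246.3]
tcp_rot: [3.141, -0.784, 1.588]
contact_force: [0.6, -0.3, -0.5]
grip_width: 91.9
```

Run:
```python
from h import *
np.set_printoptions(precision=4,suppress=True)
o=status.get_obs();print(o['joint_positions'],o['tool_pos'],o['tcp_rot'],o['time'],o['contact_force'],o['grip_width'])
r=R.from_euler('xyz',o['tcp_rot']);M=r.as_matrix();print(M)
C=np.array([574.7,138.3,74.]);print('tool delta',M.T@(C-163*M[:,2]-o['tool_pos']))
im,d=capture('side');cv2.imwrite('pics/s4.png',cv2.resize(im[130:310,200:380],None,fx=3.3,fy=3.3))
```

```text
[-0.3534  0.6805  1.5557  0.7451  1.332  -0.7159] [576.9187 -33.0308 246.2756] [ 3.1406 -0.7844  1.5878] 12.95 [ 0.5596 -0.3354 -0.5432] 91.8994890202463
[[-0.012   0.9999 -0.011 ]
 [ 0.7077  0.0163  0.7063]
 [ 0.7064  0.0007 -0.7078]]
tool delta [-0.4088  0.4547 79.9766]
```

View pics/s4.png

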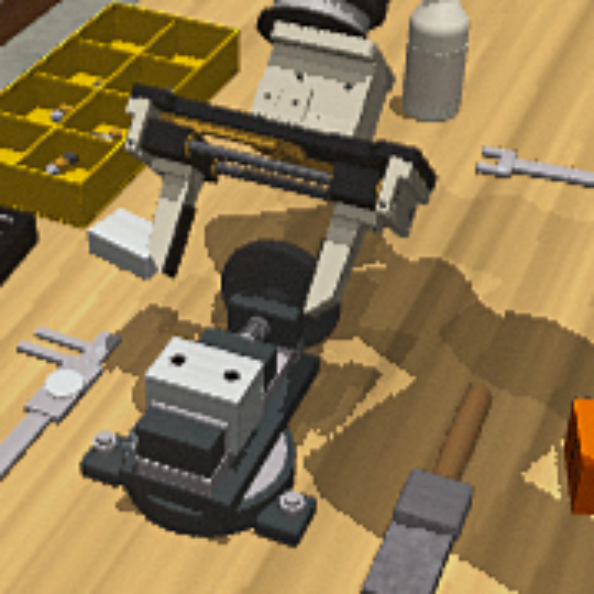

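>>> send_rows(motion=[{"dp": [0,0.5,15],"rotation": [0,0,0]},{"dp": [0,0,20],"rotation": [0,0,0]},{"dp": [0,0,20],"rotation": [0,0,0]},{"dp": [0,0,15],"rotation": [0,0,0]},{"dp": [0,0,10],"rotation": [0,0,0]},{"dp": [0,0,0],"rotation": [0,0,0]}])

```text
time: 13.75
tool_pos: [576.1, 24.1, 188.2]
tcp_rot: [-3.14, -0.786, 1.586]
contact_force: [-0.2, -0.1, 0.7]
grip_width: 92.0
```

>>> send_rows(gripper=0, motion=[{"dp": [0,0,0],"rotation": [0,0,0]},{"dp": [0,0,0],"rotation": [0,0,0]},{"dp": [0,0,0],"rotation": [0,0,0]},{"dp": [0,0,0],"rotation": [0,0,0]},{"dp": [0,0,0],"rotation": [0,0,0]},{"dp": [0,0,0],"rotation": [0,0,0]}])

```text
time: 14.5
tool_pos: [576.4, 23.2, 189.0]
tcp_rot: [3.141, -0.785, 1.587]
contact_force: [-0.3, -3.9, 3.2]
grip_width: 61.9
```

Run:
```python
from h import *
np.set_printoptions(precision=4,suppress=True)
o=status.get_obs();print(o['joint_positions'],o['tool_pos'],o['tcp_rot'],o['time'],o['contact_force'],o['grip_width'])
im,d=capture('side');cv2.imwrite('pics/s5.png',cv2.resize(im[130:310,200:380],None,fx=3.3,fy=3.3))
```

```text
[-0.2619  0.7527  1.616   0.8218  1.1903 -0.7629] [576.3761  23.2003 189.0319] [ 3.1409 -0.7852  1.5868] 14.5 [-0.3443 -3.8543  3.1514] 61.88619616217939
```

View pics/s5.png

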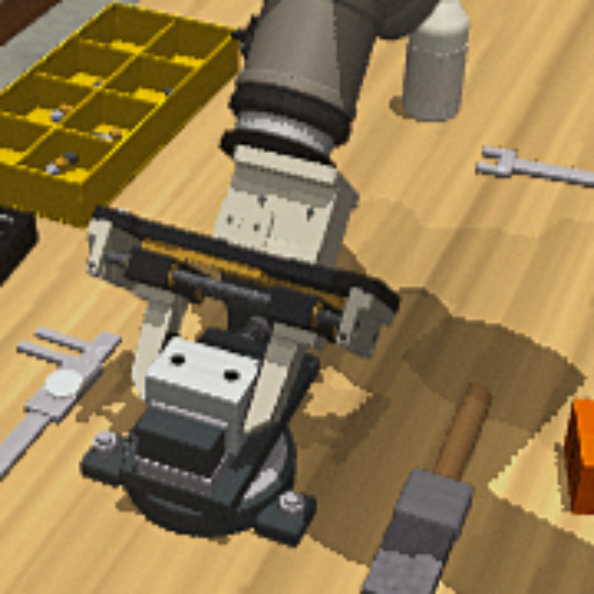

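>>> send_rows(gripper=0, motion=[{"dp": [0,0,0],"rotation": [0,0,0]},{"dp": [0,0,0],"rotation": [0,0,0]},{"dp": [1,0,-1],"rotation": [0,0,0]},{"dp": [3,0,-4],"rotation": [0,0,0]},{"dp": [6,0,-8],"rotation": [0,0,0]},{"dp": [11,0,-11],"rotation": [0,0,0]},{"dp": [14,0,-14],"rotation": [0,0,0]},{"dp": [14,0,-14],"rotation": [0,0,0]},{"dp": [12,0,-12],"rotation": [0,0,0]},{"dp": [6,0,-6],"rotation": [0,0,0]},{"dp": [0,0,0],"rotation": [0,0,0]}])

```text
time: 15.92
tool_pos: [576.3, 21.3, 286.2]
tcp_rot: [3.14, -0.785, 1.588]
contact_force: [0.6, -0.2, -3.1]
grip_width: 61.9
```

Run:
```python
from h import *
np.set_printoptions(precision=4,suppress=True)
o=status.get_obs();print(o['joint_positions'],o['tool_pos'],o['tcp_rot'],o['time'],o['contact_force'],o['grip_width'])
im,d=capture('side');cv2.imwrite('pics/s6.png',cv2.resize(im[130:310,200:380],None,fx=3.3,fy=3.3))
```

```text
[-0.2651  0.6111  1.5578  0.7743  1.3316 -0.615 ] [576.3238  21.3214 286.2412] [ 3.1402 -0.7849  1.5876] 15.925 [ 0.558  -0.2087 -3.14  ] 61.91863913210112
```

View pics/s6.png

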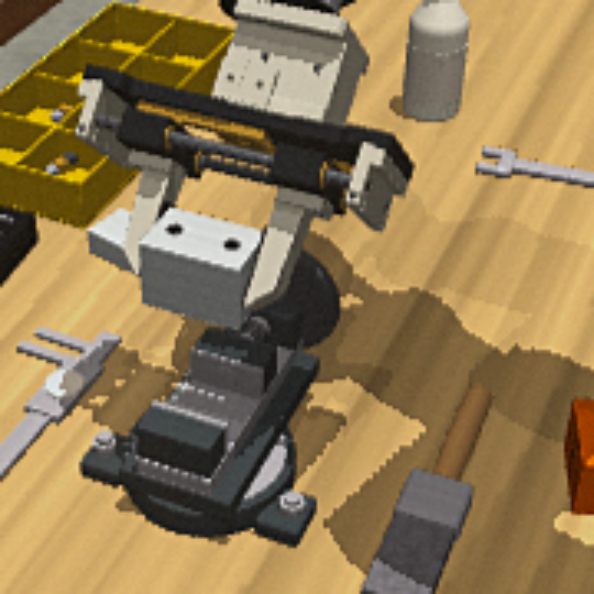

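>>> send_rows(motion=[{"dp": [21.3,0,1.4],"rotation": [0,-7.5,0]},{"dp": [21.3,0,1.4],"rotation": [0,-7.5,0]},{"dp": [21.3,0,1.4],"rotation": [0,-7.5,0]},{"dp": [21.3,0,1.4],"rotation": [0,-7.5,0]},{"dp": [21.3,0,1.4],"rotation": [0,-7.5,0]},{"dp": [21.3,0,1.4],"rotation": [0,-7.5,0]},{"dp": [21.3,0,1.4],"rotation": [0,-7.5,0]},{"dp": [21.3,0,1.4],"rotation": [0,-7.5,0]},{"dp": [21.3,0,1.4],"rotation": [0,-7.5,0]},{"dp": [21.3,0,1.4],"rotation": [0,-7.5,0]},{"dp": [21.3,0,1.4],"rotation": [0,-7.5,0]},{"dp": [21.3,0,1.4],"rotation": [0,-7.5,0]},{"dp": [0,0,0],"rotation": [0,0,0]},{"dp": [0,0,0],"rotation": [0,0,0]},{"dp": [0,0,0],"rotation": [0,0,0]}])

```text
time: 17.85
tool_pos: [573.0, 251.2, 286.5]
tcp_rot: [3.14, 0.783, 1.584]
contact_force: [-0.1, -0.3, -1.8]
grip_width: 61.7
```

Run:
```python
from h import *
np.set_printoptions(precision=4,suppress=True)
o=status.get_obs();print(o['joint_positions'],o['tool_pos'],o['tcp_rot'],o['time'],o['contact_force'],o['grip_width'])
M=R.from_euler('xyz',o['tcp_rot']).as_matrix();print(M, 'C',o['tool_pos']+163*M[:,2])
im,d=capture('side');cv2.imwrite('pics/s7.png',cv2.resize(im[130:310,200:380],None,fx=3.3,fy=3.3));np.save('pics/side7.npy',d)
im,d=capture('top');cv2.imwrite('pics/t7.png',cv2.resize(im[150:270,190:330],None,fx=5,fy=5));np.save('pics/top7.npy',d)
```

```text
[ 0.4353  0.749   1.2743 -0.7014  1.5196  0.6069] [572.9739 251.1648 286.5468] [3.14   0.7834 1.584 ] 17.85 [-0.1122 -0.3077 -1.8399] 61.69756464059016
[[-0.0094  0.9999  0.011 ]
 [ 0.7085  0.0144 -0.7056]
 [-0.7057  0.0011 -0.7085]] C [574.7611 136.1535 171.0556]
```

View pics/s7.png

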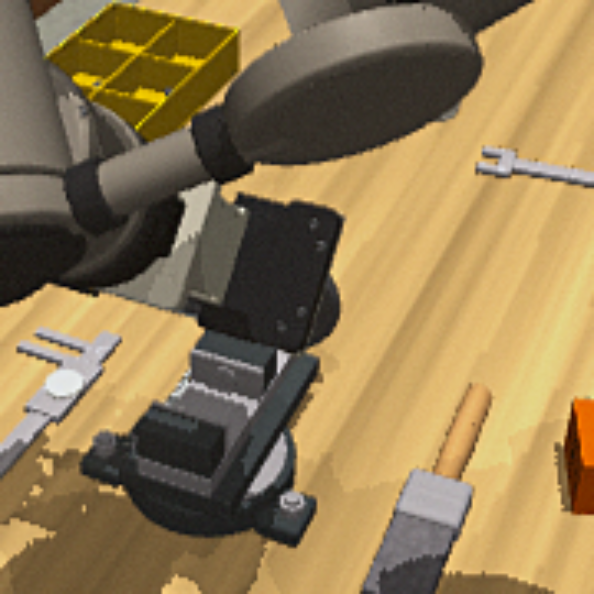

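View pics/t7.png

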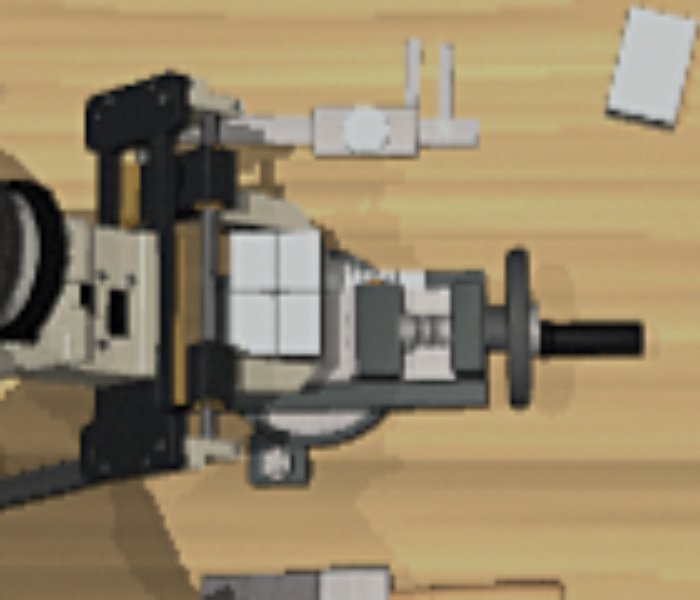

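Run:
```python
from h import *
np.set_printoptions(precision=2,suppress=True)
P=cloud('top',np.load('pics/top7.npy'));x,y,z=P[...,0],P[...,1],P[...,2]
m=(z>184)&(z<198)&(x>535)&(x<615)&(y>105)&(y<165)
q=P[m];print('blk',len(q),q.mean(0),np.percentile(q,[1,99],axis=0))
A=np.c_[q[:,:2]-q[:,:2].mean(0),np.ones(len(q))];print('plane',np.linalg.lstsq(A,q[:,2],rcond=None)[0])
# sub-select central x to find y range (avoid fingers)
q=q[(q[:,0]>552)&(q[:,0]<596)];print('yrange',np.percentile(q[:,1],[0.5,2,98,99.5]))
P=cloud('side',np.load('pics/side7.npy'));x,y,z=P[...,0],P[...,1],P[...,2]
im=cv2.imread('pics/s7.png')
for nm,l,h in(('fix',150,195),('sl',70,125)):
    m=(z>74)&(z<82)&(x>540)&(x<612)&(y>l)&(y<h);q=P[m]
    if len(q)>10:print(nm,len(q),q.mean(0),np.percentile(q,[1,99],axis=0),cv2.minAreaRect(q[:,:2].astype(np.float32)))
# gripping face of sliding jaw faces +y: points with 56<z<74 
m=(z>56)&(z<74)&(x>553)&(x<598)&(y>95)&(y<125);print('slide face y',np.median(y[m]),m.sum())
m=(z>56)&(z<74)&(x>553)&(x<598)&(y>175)&(y<200);print('fixed back y',np.median(y[m]),m.sum())
m=(z>48)&(z<56)&(x>540)&(x<612)&(y>112)&(y<158);print('bed z',np.median(z[m]),np.percentile(x[m],[1,99]),m.sum())
```

```text
blk 495 [576.43 136.74 190.38] [[536.8  114.84 184.35]
 [612.71 157.9  196.08]]
plane [  0.    -0.01 190.38]
yrange [114.7  114.94 157.17 157.72]
fix 256 [573.13 172.75  77.2 ] [[549.2  157.71  74.33]
 [598.59 185.18  79.65]] ((574.6749877929688, 171.20066833496094), (51.324790954589844, 28.3017635345459), 0.34729790687561035)
sl 204 [574.11  97.65  77.21] [[550.66  83.94  74.02]
 [599.78 109.6   79.81]] ((575.0814208984375, 97.71488952636719), (50.06928253173828, 27.313344955444336), 2.6216156482696533)
slide face y 108.54902545191385 123
fixed back y 183.94867938173945 129
bed z 51.63303996718298 [549.9  598.92] 207
```

>>> send_rows(motion=[{"dp": [2.4,0,5.6],"rotation": [0,0,0]},{"dp": [10,0,10],"rotation": [0,0,0]},{"dp": [12,0,12],"rotation": [0,0,0]},{"dp": [11,0,11],"rotation": [0,0,0]},{"dp": [8,0,8],"rotation": [0,0,0]},{"dp": [5,0,5],"rotation": [0,0,0]},{"dp": [0,0,0],"rotation": [0,0,0]},{"dp": [0,0,0],"rotation": [0,0,0]}])

```text
time: 18.95
tool_pos: [572.9, 249.9, 215.4]
tcp_rot: [3.14, 0.785, 1.586]
contact_force: [0.7, 0.9, -2.4]
grip_width: 62.1
```

Run:
```python
from h import *
np.set_printoptions(precision=4,suppress=True)
o=status.get_obs();print(o['tool_pos'],o['tcp_rot'],o['time'],o['contact_force'],o['grip_width'])
M=R.from_euler('xyz',o['tcp_rot']).as_matrix();print('C',o['tool_pos']+163*M[:,2])
im,d=capture('side');cv2.imwrite('pics/s8.png',cv2.resize(im[180:310,210:340],None,fx=4.6,fy=4.6));np.save('pics/side8.npy',d)
im,d=capture('top');cv2.imwrite('pics/t8.png',cv2.resize(im[150:270,190:330],None,fx=5,fy=5));np.save('pics/top8.npy',d)
```

```text
[572.8851 249.9199 215.4276] [3.1402 0.7853 1.5857] 18.95 [ 0.7314  0.8804 -2.3857] 62.10041595809129
C [574.8257 134.694  100.153 ]
```

View pics/s8.png

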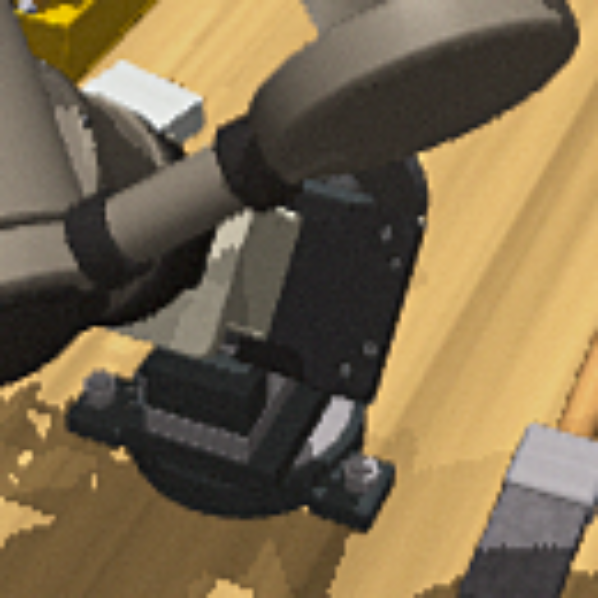

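View pics/t8.png

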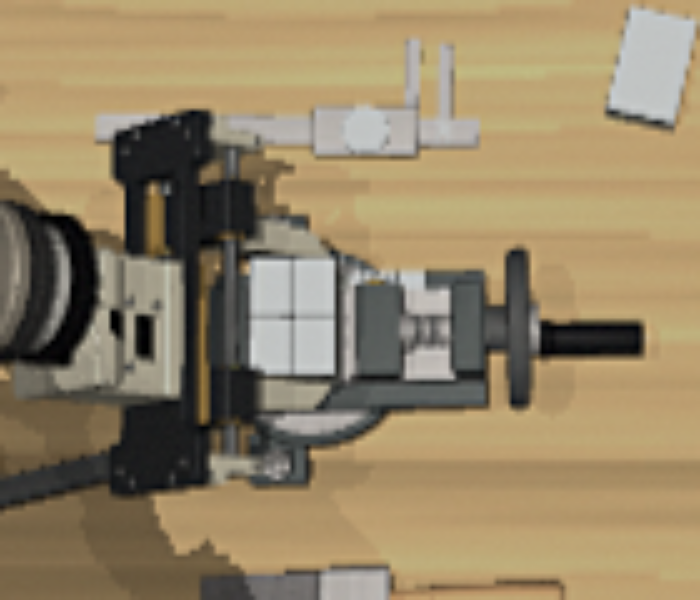

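>>> send_rows(motion=[{"dp": [2.4,0,3.6],"rotation": [0,0,0]},{"dp": [3.5,0,3.5],"rotation": [0,0,0]},{"dp": [3.5,0,3.5],"rotation": [0,0,0]},{"dp": [3.5,0,3.5],"rotation": [0,0,0]},{"dp": [2.5,0,2.5],"rotation": [0,0,0]},{"dp": [1,0,1],"rotation": [0,0,0]},{"dp": [0,0,0],"rotation": [0,0,0]}])

```text
time: 19.92
tool_pos: [572.7, 249.0, 190.8]
tcp_rot: [-3.142, 0.786, 1.587]
contact_force: [0.5, 0.3, -2.3]
grip_width: 62.0
```

Run:
```python
from h import *
np.set_printoptions(precision=4,suppress=True)
o=status.get_obs();print(o['tool_pos'],o['tcp_rot'],o['time'],o['contact_force'],o['grip_width'])
M=R.from_euler('xyz',o['tcp_rot']).as_matrix();print('C',o['tool_pos']+163*M[:,2])
im,d=capture('top');np.save('pics/top9.npy',d)
P=cloud('top',d);x,y,z=P[...,0],P[...,1],P[...,2]
m=(z>88)&(z<105)&(x>555)&(x<595)&(y>105)&(y<160)
q=P[m];print('blk',len(q),np.median(q,0),np.percentile(q,[1,99],axis=0))
A=np.c_[q[:,:2]-q[:,:2].mean(0),np.ones(len(q))];print('plane',np.linalg.lstsq(A,q[:,2],rcond=None)[0])
```

```text
[572.7332 248.998  190.7749] [-3.1415  0.7855  1.5867] 19.925 [ 0.5264  0.2611 -2.3484] 62.03502692260046
C [574.5554 133.739   75.5315]
blk 238 [575.0505 132.2725  94.8484] [[556.3684 113.1077  89.0029]
 [594.7312 153.3893  99.7117]]
plane [ 0.0003 -0.0177 94.5413]
```

>>> send_rows(motion=[{"dp": [0.7,0,0.7],"rotation": [0,0,0]},{"dp": [0.7,0,0.7],"rotation": [0,0,0]},{"dp": [0.4,0,0.4],"rotation": [0,0,0]},{"dp": [0,0,0],"rotation": [0,0,0]}])

```text
time: 20.48
tool_pos: [572.7, 249.0, 188.2]
tcp_rot: [-3.141, 0.786, 1.587]
contact_force: [-0.3, 1.1, -2.9]
grip_width: 61.6
```

>>> send_rows(motion=[{"dp": [0.3,0,0.3],"rotation": [0,0,0]},{"dp": [0,0,0],"rotation": [0,0,0]}])

```text
time: 20.72
tool_pos: [572.7, 249.0, 188.0]
tcp_rot: [3.141, 0.786, 1.586]
contact_force: [-0.1, 0.5, -0.7]
grip_width: 62.2
```

>>> send_rows(motion=[{"dp": [0.3,0,0.3],"rotation": [0,0,0]},{"dp": [0,0,0],"rotation": [0,0,0]}])

```text
time: 20.98
tool_pos: [572.7, 249.0, 187.9]
tcp_rot: [3.141, 0.786, 1.586]
contact_force: [-1.4, 0.7, 2.3]
grip_width: 61.4
```

>>> send_rows(motion=[{"dp": [0.3,0,0.3],"rotation": [0,0,0]},{"dp": [0,0,0],"rotation": [0,0,0]}])

```text
time: 21.22
tool_pos: [572.7, 249.1, 187.9]
tcp_rot: [3.141, 0.786, 1.586]
contact_force: [-2.7, 1.8, 5.4]
grip_width: 61.8
```

Run:
```python
from h import *
np.set_printoptions(precision=4,suppress=True)
im,d=capture('top')
P=cloud('top',d);x,y,z=P[...,0],P[...,1],P[...,2]
m=(z>86)&(z<102)&(x>555)&(x<595)&(y>105)&(y<160)
q=P[m];print('blk',len(q),np.median(q,0),np.percentile(q,[1,99],axis=0))
A=np.c_[q[:,:2]-q[:,:2].mean(0),np.ones(len(q))];print('plane',np.linalg.lstsq(A,q[:,2],rcond=None)[0])
cv2.imwrite('pics/t10.png',cv2.resize(im[150:270,190:330],None,fx=5,fy=5))
```

```text
blk 235 [575.4719 132.3457  91.8178] [[556.5966 111.1881  86.5481]
 [594.7132 153.9516  98.1476]]
plane [-0.0095  0.0143 91.9656]
```

View pics/t10.png

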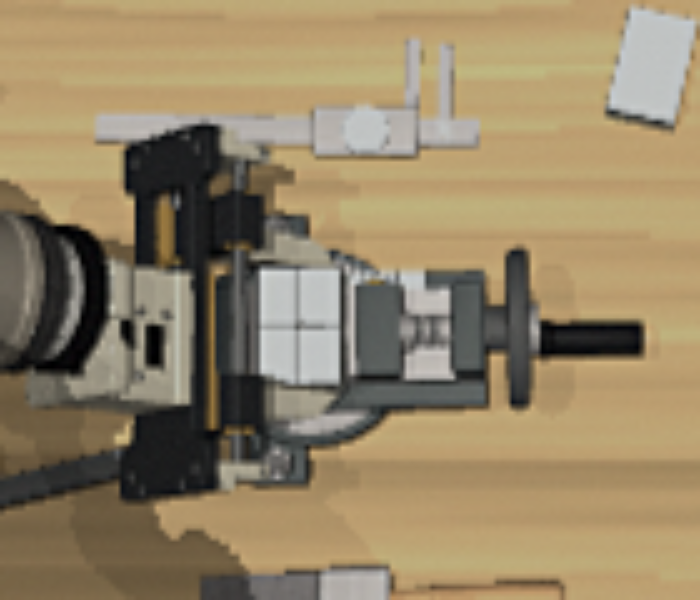

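>>> send_rows(gripper=1, motion=[{"dp": [0,0,0],"rotation": [0,0,0]},{"dp": [0,0,0],"rotation": [0,0,0]},{"dp": [0,0,0],"rotation": [0,0,0]},{"dp": [0,0,0],"rotation": [0,0,0]},{"dp": [0,0,-5],"rotation": [0,0,0]},{"dp": [0,0,-15],"rotation": [0,0,0]},{"dp": [0,0,-25],"rotation": [0,0,0]},{"dp": [0,0,-30],"rotation": [0,0,0]},{"dp": [0,0,-30],"rotation": [0,0,0]},{"dp": [0,0,-30],"rotation": [0,0,0]}])

```text
time: 22.52
tool_pos: [570.9, 345.9, 284.2]
tcp_rot: [3.14, 0.785, 1.586]
contact_force: [0.3, 0.1, 0.2]
grip_width: 91.7
```

Run:
```python
from h import *
np.set_printoptions(precision=4,suppress=True)
o=status.get_obs();print(o['joint_positions'],o['tool_pos'],o['tcp_rot'],o['time'],o['contact_force'],o['grip_width'])
im,d=capture('top')
P=cloud('top',d);x,y,z=P[...,0],P[...,1],P[...,2]
m=(z>86)&(z<102)&(x>535)&(x<615)&(y>105)&(y<160)
q=P[m];print('blk',len(q),np.median(q,0),np.percentile(q,[1,99],axis=0),cv2.minAreaRect(q[:,:2].astype(np.float32)))
A=np.c_[q[:,:2]-q[:,:2].mean(0),np.ones(len(q))];print('plane',np.linalg.lstsq(A,q[:,2],rcond=None)[0])
cv2.imwrite('pics/t11.png',cv2.resize(im[150:270,190:330],None,fx=5,fy=5))
im,d=capture('side');cv2.imwrite('pics/s11.png',cv2.resize(im[180:310,210:340],None,fx=4.6,fy=4.6))
```

```text
[ 0.5574  0.8449  1.0809 -0.6544  1.6656  0.6317] [570.9025 345.8838 284.1904] [3.1405 0.7846 1.5864] 22.525 [0.3381 0.1388 0.1969] 91.7193526484021
blk 363 [575.6863 132.7597  91.6447] [[546.1893 113.2939  86.3229]
 [605.8935 154.0245  97.8007]] ((575.6076049804688, 132.61074829101562), (62.04948425292969, 42.81174850463867), 1.1622227430343628)
plane [-0.007   0.0035 91.7188]
```

View pics/t11.png

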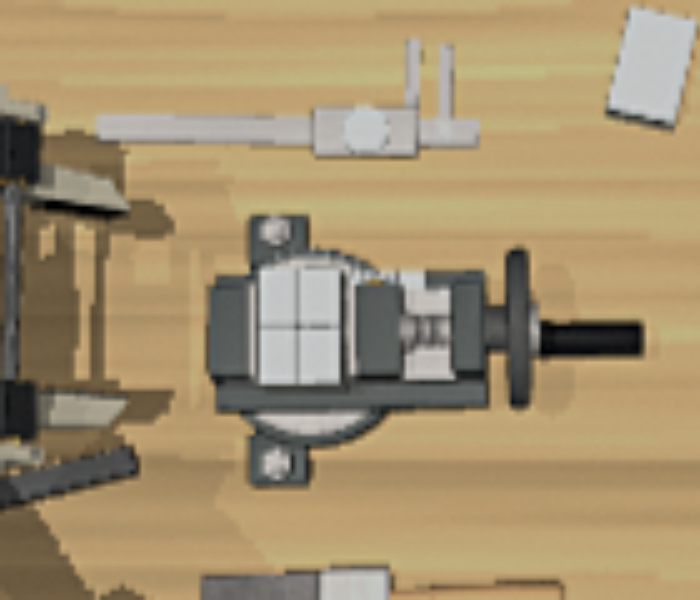

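View pics/s11.png

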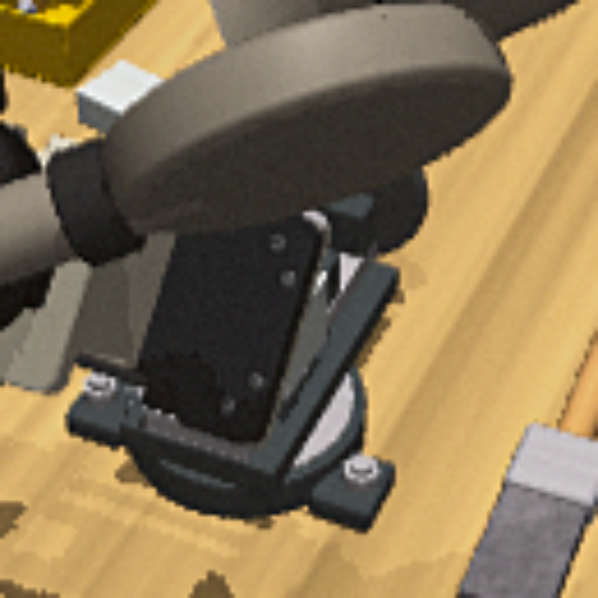

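>>> send_rows(motion=[{"dp": [-15,0,-15],"rotation": [0,0,0]},{"dp": [-20,0,-20],"rotation": [0,0,0]},{"dp": [-18,0,-18],"rotation": [0,0,0]},{"dp": [0,0,0],"rotation": [0,7.5,0]},{"dp": [0,0,0],"rotation": [0,7.5,0]},{"dp": [0,0,0],"rotation": [0,7.5,0]},{"dp": [0,0,0],"rotation": [0,7.5,0]},{"dp": [0,0,0],"rotation": [0,7.5,0]},{"dp": [0,0,0],"rotation": [0,7.5,0]},{"dp": [-20,0,0],"rotation": [0,0,0]},{"dp": [-36,0,0],"rotation": [0,0,0]},{"dp": [-36,0,0],"rotation": [0,0,0]},{"dp": [-36,0,0],"rotation": [0,0,0]},{"dp": [-36,0,0],"rotation": [0,0,0]},{"dp": [-36,0,0],"rotation": [0,0,0]},{"dp": [-36,0,0],"rotation": [0,0,0]},{"dp": [-36,0,0],"rotation": [0,0,0]},{"dp": [-36,0,0],"rotation": [0,0,0]},{"dp": [-36,0,0],"rotation": [0,0,0]},{"dp": [-20,0,0],"rotation": [0,0,0]}])

```text
time: 25.12
tool_pos: [576.3, -22.1, 357.7]
tcp_rot: [-3.14, 0.002, 1.585]
contact_force: [0.6, 0.8, -0.1]
grip_width: 91.8
```

Run:
```python
from h import *
np.set_printoptions(precision=4,suppress=True)
o=status.get_obs();print(o['joint_positions'],o['tool_pos'],o['tcp_rot'],o['time'],o['contact_force'],o['grip_width'])
M=R.from_euler('xyz',o['tcp_rot']).as_matrix();print(M.T@(np.array([576.8,-35.8,190.6])-o['tool_pos']))
```

```text
[-0.1706  0.4758  1.4488 -0.0022  1.218  -0.1839] [576.3133 -22.0505 357.6647] [-3.1403  0.0018  1.5848] 25.125 [ 0.6393  0.8043 -0.1361] 91.7533189013858
[-13.4491   0.5152 167.0891]
```

>>> send_rows(motion=[{"dp": [-13.4,0.5,20],"rotation": [0,0,0]},{"dp": [0,0,25],"rotation": [0,0,0]},{"dp": [0,0,15],"rotation": [0,0,0]},{"dp": [0,0,0],"rotation": [0,0,0]}])

```text
time: 25.62
tool_pos: [577.3, -32.7, 296.6]
tcp_rot: [-3.139, -0.0, 1.587]
contact_force: [0.3, -0.1, 0.8]
grip_width: 91.7
```

>>> send_rows(motion=[{"dp": [-3,-0.5,20],"rotation": [0,0,0]},{"dp": [0,0,28],"rotation": [0,0,0]},{"dp": [0,0,28],"rotation": [0,0,0]},{"dp": [0,0,20],"rotation": [0,0,0]},{"dp": [0,0,10],"rotation": [0,0,0]},{"dp": [0,0,0],"rotation": [0,0,0]}])

```text
time: 26.38
tool_pos: [577.4, -35.8, 191.7]
tcp_rot: [-3.142, 0.0, 1.587]
contact_force: [-0.7, 1.0, -0.2]
grip_width: 91.9
```

Run:
```python
from h import *
np.set_printoptions(precision=4,suppress=True)
o=status.get_obs();print(o['tool_pos'],o['tcp_rot'],o['time'],o['contact_force'],o['grip_width'])
im,d=capture('side');cv2.imwrite('pics/s12.png',cv2.resize(im[130:310,200:380],None,fx=3.3,fy=3.3))
```

```text
[577.3895 -35.7974 191.6797] [-3.1415  0.0002  1.587 ] 26.375 [-0.691   0.9889 -0.1902] 91.86915716058671
```

View pics/s12.png

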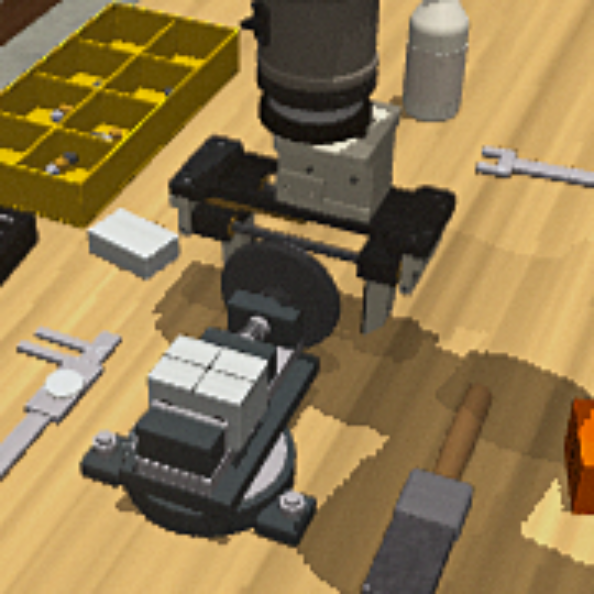

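>>> send_rows(gripper=0, motion=[{"dp": [0,-0.5,0.5],"rotation": [0,0,0]},{"dp": [0,0,0],"rotation": [0,0,0]},{"dp": [0,0,0],"rotation": [0,0,0]},{"dp": [0,0,0],"rotation": [0,0,0]},{"dp": [0,0,0],"rotation": [0,0,0]},{"dp": [0,0,0],"rotation": [0,0,0]},{"dp": [0,0,0],"rotation": [0,0,0]},{"dp": [0,0,0],"rotation": [0,0,0]},{"dp": [0,0,0],"rotation": [0,0,0]},{"dp": [0,0,0],"rotation": [0,0,0]}])

```text
time: 27.68
tool_pos: [576.8, -35.9, 191.0]
tcp_rot: [3.141, 0.0, 1.587]
contact_force: [0.5, -0.1, -1.2]
grip_width: 19.1
```

Run:
```python
import math
a=math.radians(269);st=-math.radians(16)
for i in range(30):
    b=a+st;print(i,round(math.degrees(b)),[0,round(34*(math.cos(b)-math.cos(a)),1),round(-34*(math.sin(b)-math.sin(a)),1)], end=' ');a=b
```

```text
0 253 [0, -9.3, -1.5] 1 237 [0, -8.6, -4.0] 2 221 [0, -7.1, -6.2] 3 205 [0, -5.2, -7.9] 4 189 [0, -2.8, -9.1] 5 173 [0, -0.2, -9.5] 6 157 [0, 2.4, -9.1] 7 141 [0, 4.9, -8.1] 8 125 [0, 6.9, -6.5] 9 109 [0, 8.4, -4.3] 10 93 [0, 9.3, -1.8] 11 77 [0, 9.4, 0.8] 12 61 [0, 8.8, 3.4] 13 45 [0, 7.6, 5.7] 14 29 [0, 5.7, 7.6] 15 13 [0, 3.4, 8.8] 16 -3 [0, 0.8, 9.4] 17 -19 [0, -1.8, 9.3] 18 -35 [0, -4.3, 8.4] 19 -51 [0, -6.5, 6.9] 20 -67 [0, -8.1, 4.9] 21 -83 [0, -9.1, 2.4] 22 -99 [0, -9.5, -0.2] 23 -115 [0, -9.1, -2.8] 24 -131 [0, -7.9, -5.2] 25 -147 [0, -6.2, -7.1] 26 -163 [0, -4.0, -8.6] 27 -179 [0, -1.5, -9.3] 28 -195 [0, 1.2, -9.4] 29 -211 [0, 3.7, -8.7]
```

>>> send_rows(motion=[{"dp": [0,-9.3,-1.5],"rotation": [0,0,0]},{"dp": [0,-8.6,-4.0],"rotation": [0,0,0]},{"dp": [0,-7.1,-6.2],"rotation": [0,0,0]},{"dp": [0,-5.2,-7.9],"rotation": [0,0,0]},{"dp": [0,-2.8,-9.1],"rotation": [0,0,0]},{"dp": [0,-0.2,-9.5],"rotation": [0,0,0]},{"dp": [0,2.4,-9.1],"rotation": [0,0,0]},{"dp": [0,4.9,-8.1],"rotation": [0,0,0]},{"dp": [0,6.9,-6.5],"rotation": [0,0,0]},{"dp": [0,8.4,-4.3],"rotation": [0,0,0]},{"dp": [0,9.3,-1.8],"rotation": [0,0,0]},{"dp": [0,9.4,0.8],"rotation": [0,0,0]},{"dp": [0,8.8,3.4],"rotation": [0,0,0]},{"dp": [0,7.6,5.7],"rotation": [0,0,0]},{"dp": [0,5.7,7.6],"rotation": [0,0,0]}])

```text
time: 29.55
tool_pos: [607.5, -35.4, 241.7]
tcp_rot: [3.14, 0.0, 1.587]
contact_force: [-3.6, -0.0, 2.8]
grip_width: 19.0
```

>>> send_rows(motion=[{"dp": [0,3.4,8.8],"rotation": [0,0,0]},{"dp": [0,0.8,9.4],"rotation": [0,0,0]},{"dp": [0,-1.8,9.3],"rotation": [0,0,0]},{"dp": [0,-4.3,8.4],"rotation": [0,0,0]},{"dp": [0,-6.5,6.9],"rotation": [0,0,0]},{"dp": [0,-8.1,4.9],"rotation": [0,0,0]}])

```text
time: 30.3
tool_pos: [590.4, -35.7, 193.3]
tcp_rot: [3.14, 0.0, 1.586]
contact_force: [3.8, 0.3, 4.9]
grip_width: 19.1
```

Run:
```python
from h import *
np.set_printoptions(precision=4,suppress=True)
o=status.get_obs();print(o['tool_pos'],o['tcp_rot'],o['time'],o['contact_force'],o['grip_width'])
im,d=capture('top')
P=cloud('top',d);x,y,z=P[...,0],P[...,1],P[...,2]
m=(z>86)&(z<102)&(x>535)&(x<615)&(y>105)&(y<165)
q=P[m];print('blk',len(q),np.median(q,0),np.percentile(q,[1,99],axis=0),cv2.minAreaRect(q[:,:2].astype(np.float32)))
A=np.c_[q[:,:2]-q[:,:2].mean(0),np.ones(len(q))];print('plane',np.linalg.lstsq(A,q[:,2],rcond=None)[0])
cv2.imwrite('pics/t13.png',cv2.resize(im[150:270,190:330],None,fx=5,fy=5))
```

```text
[590.4214 -35.6715 193.2906] [3.1396 0.0001 1.5864] 30.3 [3.8196 0.2676 4.9146] 19.07115625475275
blk 371 [576.0288 134.9507  91.9239] [[546.032  113.8396  86.4731]
 [605.7397 156.4848  99.1076]] ((575.5656127929688, 134.96958923339844), (60.68629837036133, 42.717716217041016), 1.2420320510864258)
plane [-0.0166  0.0055 92.0973]
```

View pics/t13.png

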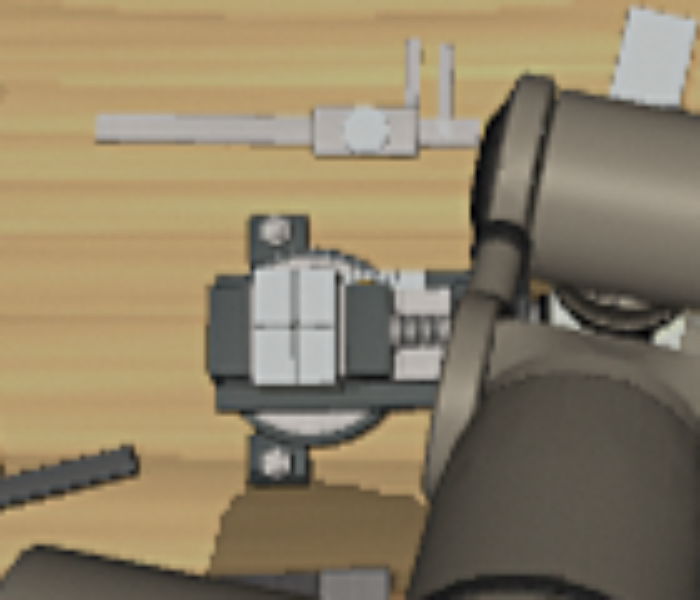

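>>> send_rows(motion=[{"dp": [0,-9.1,2.4],"rotation": [0,0,0]},{"dp": [0,-9.5,-0.2],"rotation": [0,0,0]},{"dp": [0,0,0],"rotation": [0,0,0]}])

```text
time: 30.72
tool_pos: [571.2, -36.1, 191.5]
tcp_rot: [-3.141, 0.0, 1.586]
contact_force: [0.2, 1.2, 2.3]
grip_width: 19.0
```

>>> send_rows(motion=[{"dp": [0,-9.1,-2.8],"rotation": [0,0,0]},{"dp": [0,0,0],"rotation": [0,0,0]}])

```text
time: 30.98
tool_pos: [562.7, -36.2, 194.4]
tcp_rot: [3.141, 0.0, 1.586]
contact_force: [3.0, 0.2, 0.9]
grip_width: 18.9
```

>>> send_rows(motion=[{"dp": [0,-7.9,-5.2],"rotation": [0,0,0]},{"dp": [0,0,0],"rotation": [0,0,0]}])

```text
time: 31.22
tool_pos: [555.1, -36.3, 199.5]
tcp_rot: [3.14, 0.0, 1.586]
contact_force: [5.8, 0.6, -1.6]
grip_width: 19.1
```

>>> send_rows(motion=[{"dp": [0,-6.2,-7.1],"rotation": [0,0,0]},{"dp": [0,0,0],"rotation": [0,0,0]}])

```text
time: 31.48
tool_pos: [549.1, -36.4, 206.4]
tcp_rot: [3.14, 0.0, 1.586]
contact_force: [6.9, 1.1, -4.0]
grip_width: 19.1
```

>>> send_rows(motion=[{"dp": [0,-4.0,-8.6],"rotation": [0,0,0]},{"dp": [0,0,0],"rotation": [0,0,0]}])

```text
time: 31.72
tool_pos: [545.2, -36.5, 214.7]
tcp_rot: [3.14, 0.0, 1.586]
contact_force: [8.0, 1.1, -8.4]
grip_width: 19.0
```

>>> send_rows(motion=[{"dp": [0,-1.5,-9.3],"rotation": [0,0,0]},{"dp": [0,0,0],"rotation": [0,0,0]}])

```text
time: 31.98
tool_pos: [543.6, -36.6, 223.4]
tcp_rot: [3.141, 0.0, 1.586]
contact_force: [8.3, 0.6, -12.5]
grip_width: 19.1
```

>>> send_rows(gripper=1, motion=[{"dp": [0,0,0],"rotation": [0,0,0]},{"dp": [0,0,0],"rotation": [0,0,0]},{"dp": [0,0,0],"rotation": [0,0,0]},{"dp": [0,0,0],"rotation": [0,0,0]},{"dp": [0,0,0],"rotation": [0,0,0]},{"dp": [0,0,-10],"rotation": [0,0,0]},{"dp": [0,0,-25],"rotation": [0,0,0]},{"dp": [0,0,-30],"rotation": [0,0,0]},{"dp": [0,0,-30],"rotation": [0,0,0]},{"dp": [-20,0,-30],"rotation": [0,0,0]},{"dp": [-40,0,0],"rotation": [0,0,0]},{"dp": [-40,0,0],"rotation": [0,0,0]},{"dp": [-40,0,0],"rotation": [0,0,0]},{"dp": [-20,0,0],"rotation": [0,0,0]},{"dp": [0,0,0],"rotation": [0,0,0]}])

```text
time: 33.85
tool_pos: [545.5, -197.1, 349.7]
tcp_rot: [3.142, -0.0, 1.585]
contact_force: [-0.2, 1.1, -0.3]
grip_width: 92.2
```

Run:
```python
from h import *
np.set_printoptions(precision=4,suppress=True)
o=status.get_obs();print(o['tool_pos'],o['tcp_rot'],o['time'],o['contact_force'],o['grip_width'])
ims=[]
for n in('top','side'):
    im,d=capture(n)
    P=cloud(n,d);x,y,z=P[...,0],P[...,1],P[...,2]
    m=(z>86)&(z<99)&(x>535)&(x<615)&(y>108)&(y<163)
    q=P[m];print(n,'blk',len(q),np.median(q,0),np.percentile(q,[1,99],axis=0),cv2.minAreaRect(q[:,:2].astype(np.float32)))
    A=np.c_[q[:,:2]-q[:,:2].mean(0),np.ones(len(q))];print('plane',np.linalg.lstsq(A,q[:,2],rcond=None)[0])
    m=(z>25)&(x>520)&(x<630)&(y<0)&(y>-60);q=P[m]; print('handle',np.median(q,0) if len(q) else '')
    m=(z>72)&(z<84)&(x>556)&(x<594)&(y>60)&(y<125);q=P[m];print('slide jaw y',np.percentile(q[:,1],[1,99]))
    ims.append(im)
cv2.imwrite('pics/t14.png',np.hstack([cv2.resize(ims[0][160:270,210:330],(400,366)),cv2.resize(ims[1][190:310,220:340],(400,366))]))
```

```text
[ 545.4859 -197.1018  349.6971] [ 3.1415 -0.0002  1.5847] 33.85 [-0.2048  1.1265 -0.324 ] 92.2341754077968
top blk 359 [575.974  135.6108  91.3131] [[546.1075 115.9902  86.9193]
 [605.8552 156.7808  97.8061]] ((575.2518920898438, 136.31175231933594), (61.72467803955078, 40.89200210571289), 0.376434326171875)
plane [-0.0096 -0.014  91.5251]
handle [569.7022 -25.2514  39.773 ]
slide jaw y [ 63.9177 114.9998]
side blk 514 [572.9309 139.8126  91.5391] [[543.3796 115.0132  86.5996]
 [604.7788 159.7088  93.7756]] ((574.3905639648438, 136.76690673828125), (62.81487274169922, 47.302284240722656), 1.972928524017334)
plane [ 0.0045 -0.0261 91.3265]
handle [563.5773 -50.0701  38.6248]
slide jaw y [ 60.5598 100.5795]
```

View pics/t14.png

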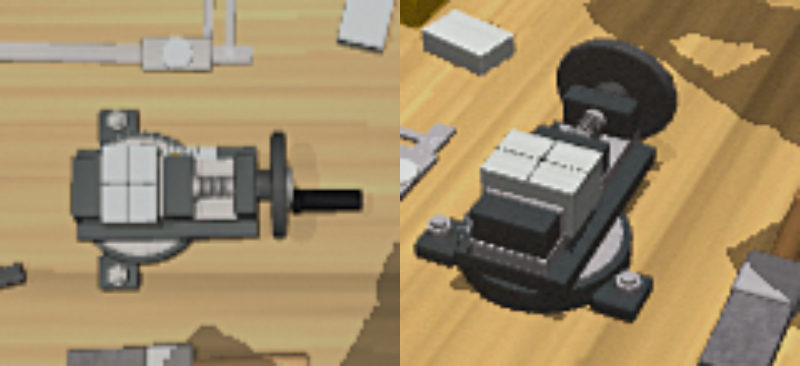

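Run:
```python
from h import *
np.set_printoptions(precision=2,suppress=True)
print(status.get_obs()['time'])
for n in('top','side'):
    im,d=capture(n);P=cloud(n,d);x,y,z=P[...,0],P[...,1],P[...,2]
    m=(z>20)&(z<115)&(x>520)&(x<630)&(y<2)&(y>-55);q=P[m];print(n,len(q))
    if len(q):print(np.percentile(q,[2,25,50,75,98],axis=0))
    if n=='side':cv2.imwrite('pics/s15.png',cv2.resize(im[170:270,240:340],(600,600)))
    m=(z>56)&(z<84)&(x>556)&(x<594)&(y>75)&(y<125);q=P[m];print(np.percentile(q[:,1],[1,5,50,95,99]))
```

```text
33.95
top 132
[[561.9  -50.06  31.27]
 [564.76 -39.02  37.24]
 [569.86 -25.27  39.95]
 [575.21 -11.56  42.27]
 [579.31  -0.55  45.5 ]]
[ 77.    80.02  98.28 114.34 114.93]
side 2
[[563.1  -52.35  35.73]
 [563.59 -51.97  36.54]
 [564.12 -51.56  37.42]
 [564.65 -51.15  38.3 ]
 [565.14 -50.77  39.1 ]]
[75.19 77.2  93.03 99.1  99.65]
```

View pics/s15.png

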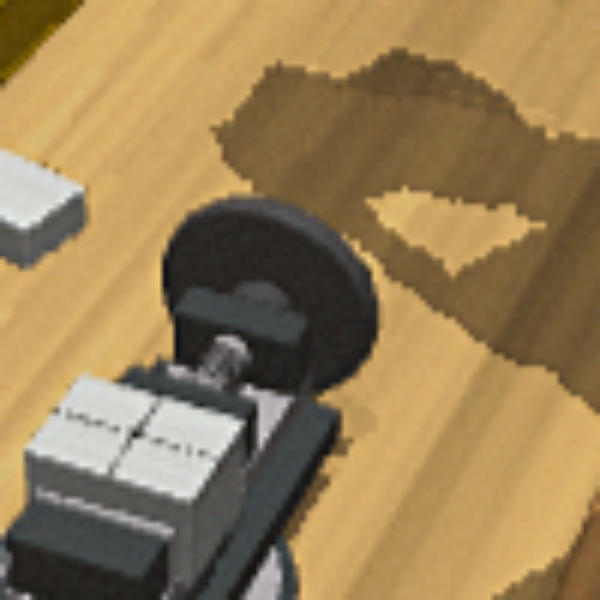

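>>> send_rows(motion=[{"dp": [20,4,10],"rotation": [0,0,0]},{"dp": [36,6,14],"rotation": [0,0,0]},{"dp": [36,6,14],"rotation": [0,0,0]},{"dp": [36,6,12],"rotation": [0,0,0]},{"dp": [25,4,0],"rotation": [0,0,0]},{"dp": [8,1,0],"rotation": [0,0,0]},{"dp": [0,0,0],"rotation": [0,0,0]},{"dp": [0,0,0],"rotation": [0,0,0]}])

```text
time: 35.05
tool_pos: [570.0, -35.5, 299.6]
tcp_rot: [3.141, 0.0, 1.586]
contact_force: [0.8, -0.4, -0.1]
grip_width: 91.7
```

>>> send_rows(motion=[{"dp": [0,0,20],"rotation": [0,0,0]},{"dp": [0,0,28],"rotation": [0,0,0]},{"dp": [0,0,28],"rotation": [0,0,0]},{"dp": [0,0,22],"rotation": [0,0,0]},{"dp": [0,0,10],"rotation": [0,0,0]},{"dp": [0,0,0],"rotation": [0,0,0]}])

```text
time: 35.8
tool_pos: [570.0, -35.6, 191.3]
tcp_rot: [-3.141, -0.0, 1.586]
contact_force: [0.1, -0.5, 0.5]
grip_width: 91.7
```

>>> send_rows(gripper=0, motion=[{"dp": [0,0,0],"rotation": [0,0,0]},{"dp": [0,0,0],"rotation": [0,0,0]},{"dp": [0,0,0],"rotation": [0,0,0]},{"dp": [0,0,0],"rotation": [0,0,0]},{"dp": [0,0,0],"rotation": [0,0,0]},{"dp": [0,0,0],"rotation": [0,0,0]},{"dp": [0,0,0],"rotation": [0,0,0]},{"dp": [0,0,0],"rotation": [0,0,0]},{"dp": [0,0,0],"rotation": [0,0,0]},{"dp": [0,0,0],"rotation": [0,0,0]}])

```text
time: 37.05
tool_pos: [570.1, -35.0, 191.5]
tcp_rot: [-3.141, 0.0, 1.587]
contact_force: [-0.6, -0.9, -1.7]
grip_width: 18.9
```

Run:
```python
import math
a=math.radians(-102);st=-math.radians(10)
for i in range(6):
    b=a+st;print(i,round(math.degrees(b)),[0,round(34*(math.cos(b)-math.cos(a)),1),round(-34*(math.sin(b)-math.sin(a)),1)], end=' ');a=b
```

```text
0 -112 [0, -5.7, -1.7] 1 -122 [0, -5.3, -2.7] 2 -132 [0, -4.7, -3.6] 3 -142 [0, -4.0, -4.3] 4 -152 [0, -3.2, -5.0] 5 -162 [0, -2.3, -5.5]
```

>>> send_rows(motion=[{"dp": [0,-5.7,-1.8],"rotation": [0,0,0]},{"dp": [0,0,0],"rotation": [0,0,0]},{"dp": [0,0,0],"rotation": [0,0,0]}])

```text
time: 37.42
tool_pos: [564.5, -35.2, 193.4]
tcp_rot: [3.141, 0.0, 1.587]
contact_force: [4.0, 0.5, -4.2]
grip_width: 18.6
```

>>> send_rows(motion=[{"dp": [0,-5.3,-2.7],"rotation": [0,0,0]},{"dp": [0,0,0],"rotation": [0,0,0]},{"dp": [0,0,0],"rotation": [0,0,0]}])

```text
time: 37.8
tool_pos: [559.3, -35.2, 196.2]
tcp_rot: [3.141, 0.0, 1.587]
contact_force: [3.4, 0.4, -5.0]
grip_width: 19.4
```

>>> send_rows(motion=[{"dp": [0,-4.7,-3.6],"rotation": [0,0,0]},{"dp": [0,0,0],"rotation": [0,0,0]},{"dp": [0,0,0],"rotation": [0,0,0]}])

```text
time: 38.17
tool_pos: [554.6, -35.3, 199.7]
tcp_rot: [3.141, 0.0, 1.587]
contact_force: [5.3, 0.9, -4.6]
grip_width: 19.2
```

>>> send_rows(motion=[{"dp": [0,-4.0,-4.3],"rotation": [0,0,0]},{"dp": [0,0,0],"rotation": [0,0,0]},{"dp": [0,0,0],"rotation": [0,0,0]}])

```text
time: 38.55
tool_pos: [550.7, -35.4, 204.0]
tcp_rot: [3.141, 0.0, 1.587]
contact_force: [6.0, 0.7, -6.2]
grip_width: 19.2
```

>>> send_rows(motion=[{"dp": [0,2.2,2.2],"rotation": [0,0,0]},{"dp": [0,0,0],"rotation": [0,0,0]},{"dp": [0,0,0],"rotation": [0,0,0]}])

```text
time: 38.92
tool_pos: [552.8, -35.3, 201.6]
tcp_rot: [3.141, 0.0, 1.587]
contact_force: [5.9, -0.3, -6.2]
grip_width: 19.0
```

>>> send_rows(gripper=0.3, motion=[{"dp": [0,0,0],"rotation": [0,0,0]},{"dp": [0,0,0],"rotation": [0,0,0]},{"dp": [0,0,0],"rotation": [0,0,0]},{"dp": [0,0,0],"rotation": [0,0,0]}])

```text
time: 39.42
tool_pos: [553.1, -35.3, 202.5]
tcp_rot: [3.139, 0.0, 1.587]
contact_force: [4.7, -0.3, -0.4]
grip_width: 27.6
```

Run:
```python
from h import *
np.set_printoptions(precision=2,suppress=True)
for n in('top','side'):
    im,d=capture(n);P=cloud(n,d);x,y,z=P[...,0],P[...,1],P[...,2]
    m=(z>15)&(z<115)&(x>520)&(x<630)&(y<-46)&(y>-55);q=P[m];print(n,len(q))
    cv2.imwrite(f'pics/{n}16.png',cv2.resize(im[150:270,240:360],(600,600)))
```

```text
top 0
side 18
```

View pics/side16.png

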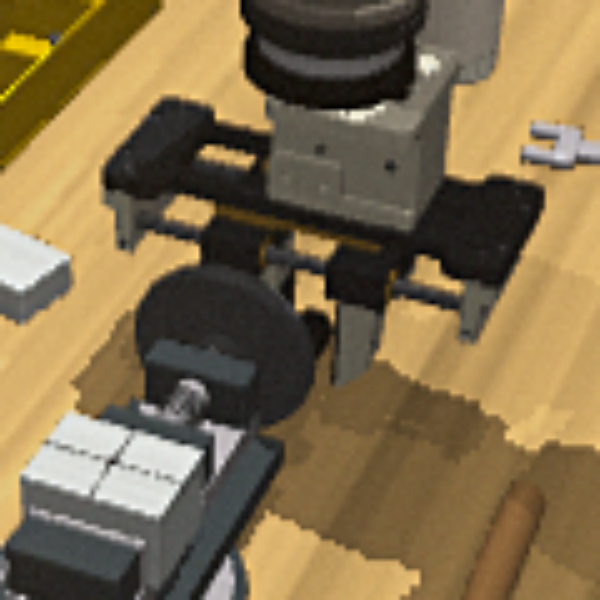

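View pics/top16.png

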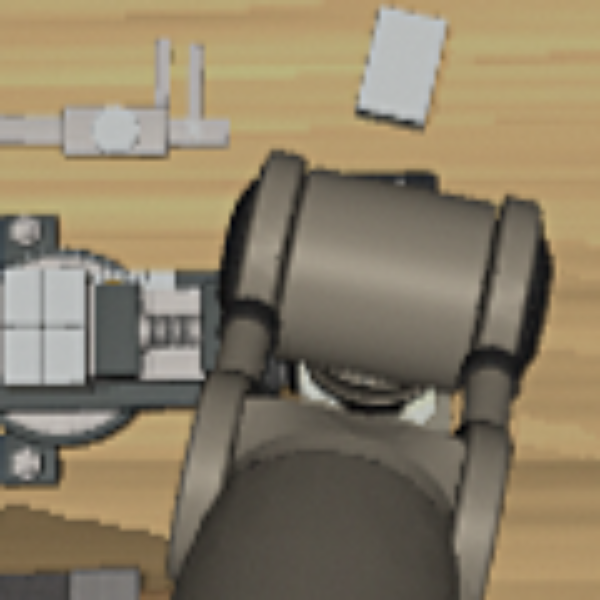

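>>> send_rows(gripper=0.34, motion=[{"dp": [0,0,0],"rotation": [0,0,0]},{"dp": [0,0,0],"rotation": [0,0,0]},{"dp": [0,0,0],"rotation": [0,0,0]}])

```text
time: 39.9
tool_pos: [552.8, -35.4, 202.0]
tcp_rot: [3.141, 0.0, 1.587]
contact_force: [4.7, 0.2, 0.4]
grip_width: 31.1
```

>>> send_rows(gripper=0.38, motion=[{"dp": [0,0,0],"rotation": [0,0,0]},{"dp": [0,0,0],"rotation": [0,0,0]},{"dp": [0,0,0],"rotation": [0,0,0]}])

```text
time: 40.28
tool_pos: [552.5, -35.3, 201.7]
tcp_rot: [-3.141, 0.0, 1.587]
contact_force: [4.2, -0.0, -0.3]
grip_width: 34.8
```

>>> send_rows(gripper=0.42, motion=[{"dp": [0,0,0],"rotation": [0,0,0]},{"dp": [0,0,0],"rotation": [0,0,0]},{"dp": [0,0,0],"rotation": [0,0,0]}])

```text
time: 40.65
tool_pos: [552.5, -35.3, 201.7]
tcp_rot: [-3.141, 0.0, 1.587]
contact_force: [3.2, -0.9, 0.2]
grip_width: 39.0
```

>>> send_rows(gripper=0.45, motion=[{"dp": [0,0,0],"rotation": [0,0,0]},{"dp": [0,0,0],"rotation": [0,0,0]},{"dp": [0,0,0],"rotation": [0,0,0]}])

```text
time: 41.02
tool_pos: [552.5, -35.3, 201.7]
tcp_rot: [-3.141, 0.0, 1.587]
contact_force: [1.9, -0.5, -0.1]
grip_width: 41.4
```

>>> send_rows(gripper=0.48, motion=[{"dp": [0,0,0],"rotation": [0,0,0]},{"dp": [0,0,0],"rotation": [0,0,0]},{"dp": [0,0,0],"rotation": [0,0,0]}])

```text
time: 41.4
tool_pos: [552.6, -35.3, 201.7]
tcp_rot: [-3.141, 0.0, 1.587]
contact_force: [1.5, -0.3, -0.4]
grip_width: 43.9
```

>>> send_rows(gripper=0.5, motion=[{"dp": [0,0,0],"rotation": [0,0,0]},{"dp": [0,0,0],"rotation": [0,0,0]},{"dp": [0,0,0],"rotation": [0,0,0]},{"dp": [0,0,0],"rotation": [0,0,0]}])

```text
time: 41.9
tool_pos: [552.6, -35.3, 201.8]
tcp_rot: [3.142, 0.0, 1.587]
contact_force: [0.8, 0.1, 0.8]
grip_width: 45.7
```

>>> send_rows(gripper=0.52, motion=[{"dp": [0,0,0],"rotation": [0,0,0]},{"dp": [0,0,0],"rotation": [0,0,0]},{"dp": [0,0,0],"rotation": [0,0,0]},{"dp": [0,0,0],"rotation": [0,0,0]}])

```text
time: 42.4
tool_pos: [552.6, -35.3, 201.8]
tcp_rot: [-3.142, 0.0, 1.587]
contact_force: [1.1, -0.3, -0.2]
grip_width: 47.9
```

>>> send_rows(gripper=0.56, motion=[{"dp": [0,0,0],"rotation": [0,0,0]},{"dp": [0,0,0],"rotation": [0,0,0]},{"dp": [0,0,0],"rotation": [0,0,0]},{"dp": [0,0,0],"rotation": [0,0,0]}])

```text
time: 42.9
tool_pos: [552.6, -35.2, 201.7]
tcp_rot: [-3.141, 0.0, 1.587]
contact_force: [1.1, -0.5, 0.4]
grip_width: 51.4
```

>>> send_rows(gripper=1, motion=[{"dp": [0,0,0],"rotation": [0,0,0]},{"dp": [0,0,0],"rotation": [0,0,0]},{"dp": [0,0,0],"rotation": [0,0,0]},{"dp": [0,0,0],"rotation": [0,0,0]},{"dp": [0,0,0],"rotation": [0,0,0]},{"dp": [0,0,-10],"rotation": [0,0,0]},{"dp": [0,0,-25],"rotation": [0,0,0]},{"dp": [0,0,-30],"rotation": [0,0,0]},{"dp": [0,0,-30],"rotation": [0,0,0]},{"dp": [0,0,-40],"rotation": [0,0,0]},{"dp": [-30,0,-20],"rotation": [0,0,0]},{"dp": [-50,0,0],"rotation": [0,0,0]},{"dp": [-50,0,0],"rotation": [0,0,0]},{"dp": [-30,0,0],"rotation": [0,0,0]},{"dp": [0,0,0],"rotation": [0,0,0]},{"dp": [0,0,0],"rotation": [0,0,0]}])

```text
time: 44.9
tool_pos: [555.0, -194.7, 357.1]
tcp_rot: [3.142, -0.0, 1.587]
contact_force: [-0.9, 0.5, 0.3]
grip_width: 91.4
```

Run:
```python
from h import *
np.set_printoptions(precision=2,suppress=True)
o=status.get_obs();print(o['time'],o['tool_pos'],o['contact_force'])
ims=[]
for n in('top','side'):
    im,d=capture(n);P=cloud(n,d);x,y,z=P[...,0],P[...,1],P[...,2];ims.append(im)
    m=(z>18)&(z<115)&(x>520)&(x<630)&(y<2)&(y>-55);q=P[m];print(n,len(q))
    if len(q):print(np.percentile(q,[2,50,98],axis=0))
    m=(z>86)&(z<99)&(x>556)&(x<594)&(y>108)&(y<163);q=P[m];print('blk',np.median(q,0),np.percentile(q[:,1],[1,99]))
    m=(z>56)&(z<84)&(x>556)&(x<594)&(y>75)&(y<125);print('jaw',np.percentile(P[m][:,1],[1,99]))
cv2.imwrite('pics/t17.png',np.hstack([cv2.resize(ims[0][160:270,210:330],(400,366)),cv2.resize(ims[1][190:310,220:340],(400,366))]))
```

```text
44.9 [ 554.99 -194.72  357.08] [-0.94  0.51  0.25]
top 133
[[561.89 -50.05  31.63]
 [569.95 -25.25  39.43]
 [579.03  -0.55  45.84]]
blk [573.8  135.13  91.77] [115.87 156.29]
jaw [ 77.04 114.87]
side 2
[[562.14 -49.69  37.89]
 [563.23 -49.1   39.41]
 [564.32 -48.52  40.93]]
blk [574.39 139.14  91.54] [114.5  159.16]
jaw [ 75.16 100.76]
```

View pics/t17.png

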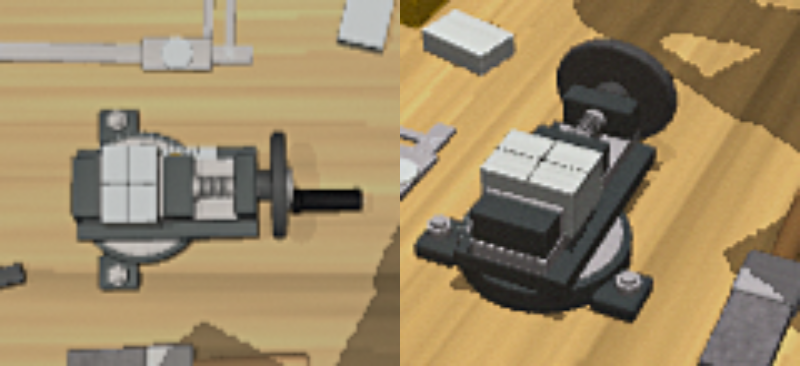

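Run:
```python
from h import *
o=status.get_obs();print(o['time'],o['dq'].round(4),o['contact_force'])
print(workorder.close_job())
```

```text
45.0 [ 0.0044  0.0023  0.0005 -0.0025 -0.0011 -0.0018] [ 0.46525844 -0.26520356  0.49953937]
the job is handed in; nothing more can be done
None
```

The job is handed in, finished at about 45 s of the 72 s allowed. The one thing I could not confirm directly is how hard the vise grips the block.

**What I did:**
- I wound the vise open to the 50 mm line by its handle.
- I lifted the silver block and rolled it a quarter turn.
- I lowered it onto the bed until it touched, released it, and wound the vise up on it.

**Last checks that came out well:**
- **Block:** the cross is on top and level. The top face reads 91.5–91.8 mm above the bench, against 92 expected. The block is about 1 mm from the middle of the jaws, lies along them, and rests against the fixed jaw.
- **Robot and bench:** the gripper is open and clear of everything. The nearby tools looked undisturbed in the last pictures; I did not measure their positions.

**Check that disagreed with the brief:** after tightening, the wheel did not stay where I left it.
- I first wound about 1.5 rad past the 44 mm contact point, and on release the handle sprang back.
- I re-wound it less and let go slowly, and it settled at the same place, about 0.2 rad past contact. That puts the jaw at about 3.8 mm of travel, an opening of roughly 44 mm and within the 5.5 mm limit.
- From the handle forces I estimate a remaining grip of 50 N or more, against the 15 N needed. This is inferred, not measured.

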